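# Draw the catch pot out of the dust trap with its lock key

## Robot

A 7-joint arm with a two-finger parallel gripper is mounted at the origin on the work surface; the furniture and walls round the work are solid. World frame = base frame: x ahead of the robot, y to its left, z up, the work surface at z = 0. Lengths are in m, angles in rad, forces in N, time in s.
With the tool pointing down it reaches from about 0.4 to 0.85 m from the base axis. Payload 10.4 kg.
Tool frame: the origin (TCP) lies at the very end of the fingers, on their centre line; the grasp point (between the pads) lies 19 mm behind it; z points along the fingers, y is the line along which they close (so a half turn about z gives the same grasp; the last joint's range is limited). The gripper opens to 87 mm and grips with 3 to 60 N. Pads are 19 mm wide; open, the fingers measure 117 mm over their backs; the gripper's body (75 mm by 190 mm) begins 51 mm behind the grasp point.
Start: joints at [1.268, 0.332, -0.065, 1.46, 0.022, 1.35, -0.088], TCP at [0.173, -0.601, 0.223] pointing down, gripper open.
Joint ranges: [-2.6, 2.6], [-0.5, 2.12], [-1.47, 1.34], [0.16, 2.42], [-1.27, 4.41], [0.06, 2.06], [-2.6, 2.6]. Speed limits (rad/s): [2.22, 2.22, 2.79, 2.79, 3.14, 3.14, 3.14].

## Interface

Orientations are given as a rotation vector (axis times angle).
In Python, from station import arm gives the robot as it stands.
- The arm moves only by the shell command python3 -m jog 'ROWS'. ROWS is JSON, a list of rows, each a list of 3 entries, a list of its own where there are three numbers: the shift along the tool's x, y, z in mm, then the turn about the tool's z in rad, then the finger opening in mm, from 0 to 87. A call has 1 to 12 rows; each row shifts and turns the commanded pose from where the row before left it, along the tool's axes as they then stand; what a row does not reach is not made up. A row lasts 1/10 s, in which the tool goes at most 50 mm and 8.59 degrees, less where a joint would pass 70% of its speed; a pose out of reach is approached as far as the arm can. A call is refused whole if a number of a shift passes 50 or a number of a turn 0.15, either way. A call with a gripper value outside its range is refused whole. The fingers move at their own pace and stop on an object; the grip force is fixed at half the most. Time passes only in rows, so rows that do not move let the fingers close. It gives the time, the measured TCP pose, the force, the opening and the grip force at its end, in the units of the state.
- arm.sense(): the state, without advancing time (a new reading comes with each control period).
- arm.camera(name): name is "side" or "top"; returns (picture, depth): 400x640x3 uint8, red, green, blue; 400x640 float32, m along the optical axis (not along the pixel's ray), 0 where there is no reading.
- arm.camera_model(name): a dict with "fx", "fy", "cx", "cy" (pixels), "k1" (the pictures are not rectified: a ray, as slopes to the right and down, at radius r is drawn at 1 + k1 r^2 times it, then the intrinsics apply), "cam_to_world" (4x4, takes a point from camera to world coordinates). Camera axes: x right, y up, looking along -z (the intrinsics and any distortion apply to the point x, -y, -z); pixel columns grow to the right and rows downward; lengths in m; the calibration is good to about 2 mm. A picture is of the moment at which its call begins. camera_model takes no time and is no camera call.
- arm.sign_off(): hands the job in; it is judged then, once.
The state is a dict: "time_s": time; "joint_positions": joint angles; "dq": joint speeds; "effort": joint torques, N m; "ee_pos": TCP position; "ee_rot": TCP orientation; "force": force on the tool from outside, world axes, zero at the start; "ft_torque": the same for the moment, N m; "gripper_width": finger opening in m; "finger_force": force on a finger pad.
Only numpy, scipy, OpenCV 4.12 (cv2) and the standard library are available. Lean on these libraries where they do the work, as an engineer would, in place of code of your own. Each camera call takes 0.05 s, during which the arm holds its last target. There are 200 camera calls.

## Task

The catch pot locked at the bottom of the deep dust trap has to come out. Take the red-handled T-key from its wooden block, reach down the shaft, feel with light pressure for the slot of the pot's lock, turn the key clockwise until the lock stops, and draw the pot out on the key without ever forcing it or touching the pot with the gripper. Set the pot down gently in the plywood cradle, turn the key back to free it, and put the key back in its block; leave the other things on the bench where they are.

Things in the scene. Friction and masses are not known exactly. Their poses are not given: they have to be found in the camera images.
- trap: dust trap fixed on the bench: upright bare-metal square duct, blue flange round its open mouth, yellow plate on its -x side, round capped spigot on its +y side (to y = 72 mm). Origin: centre of its underside; z up. Outside 68 (x) x 84 (y) mm, flanges 84 x 104 mm. Shaft inside 60 (x) x 76 (y) mm, floor 5 mm and mouth 150 mm above the origin; the x walls hold keeper slots for the pot's lock
- trap_mouth (a point): centre of the trap's open mouth, 150 mm above its underside; axes as the trap's
- pot: catch pot, 54 (x) x 70 (y) x 47 (z) mm, about 0.5 kg, on the floor of the trap's shaft, about 3 mm of play all round, axes within a few degrees of the trap's. Origin: centre of its underside; z up. Yellow top plate, z = 42 to 47 mm, with a bow-tie opening, 46 mm along x: the key's cross bar passes when it lies within 25 degrees of the pot's x axis, either way
- pot_lock (a point): on the pot's axis, 31 mm above its origin, axes as the POT's: slot floor of the brass lock disc, which turns under the plate about the vertical. Slot 13 mm wide, 9 mm deep (disc top face 9 mm above this point). Locked, the slot lies anywhere within 14 degrees either side of the pot's x axis: not measured, to be felt. A bar in the slot lies below the plate with 3 mm play up and down
- pot_plate (a point): centre of the pot's top plate, 47 mm above its origin, axes as the pot's. A bar in the slot turns the disc (friction 0.08 N m). Clockwise from above frees two dogs from the trap's walls (from 45 degrees past the pot's x axis) and brings the bar under the plate: the key then carries the pot. Dead stop 55 degrees clockwise, 15 anticlockwise. Bar turned back within 20 degrees of x: key lifts out
- key: lock key, steel, 162 mm tall, 0.22 kg. Origin: centre of the underside of the cross bar at its lower end; z up along the 10 mm stem. Cross bar 36 (x) x 8 (y) x 8 (z) mm; collar 30 mm wide, underside at z = 66 mm; red handle 64 (x) x 14 (y) x 36 (z) mm from z = 126 to 162 mm, long side parallel to the cross bar. At the start it stands upright in its block, hanging by the collar
- key_grip (a point): centre of the key's red handle, 144 mm above the key's origin, axes as the key's; grip across y (14 mm)
- key_block: wooden block 100 (x) x 56 (y) x 72 (z) mm, fixed. Origin: centre of its underside; z up. A through slot 43 (x) x 13 (y) mm in the middle of its top takes the key's cross bar; seated, the collar rests on the top and the key's origin is 6 mm above the block's origin
- cradle: plywood cradle, fixed, 88 (x) x 104 (y) mm, wooden rim 26 mm high. Origin: centre of its underside; z up. Pocket inside the rim 62 (x) x 78 (y) mm, floor 8 mm above the origin: the pot stands in it with its x axis along the cradle's (either way round), 4 mm of play each side; the rim keeps it from turning
- tape_measure: yellow pocket tape measure, 35x93x66 mm, a bystander; origin: centre of its underside
- glue_bottle: white glue bottle with red cap, 60 mm wide, 174 mm tall, a bystander; origin: centre of its underside
- sanding_block: brown sanding block, 62x111x32 mm, a bystander; origin: centre of its underside
Things that resemble listed ones, but are neither listed nor needed, are in the scene too. Leave any pink look-alike of the key alone.

How it is judged:
By the outcome, as a careful person would: the job done as asked, in the order asked, and still so for the second after the job is handed in, with the robot touching nothing.
It also fails if it takes over 72 s, if anything falls off the work surface, if the arm or the gripper's body presses on something with over 40 N, if the wrist force passes 120 N, or if a joint passes its speed limit or range.

## Working session

There is one attempt and no reset: what is moved stays moved. The work goes in short steps, Python scripts to look and compute and a shell command to move; the robot and the scene stay as the last step left them, time stands still between calls to the robot, and variables do not carry over. Pictures are saved under pics/ and viewed, at most 10 in all, crops included, and the job is handed in when it is done.

```bash
mkdir -p pics; ls; python3 - <<'E'
from station import arm
import cv2,numpy as np
s=arm.sense();print({k:np.round(v,3) for k,v in s.items()})
for n in("top","side"):
    p,d=arm.camera(n);cv2.imwrite(f"pics/{n}0.png",p[:,:,::-1]);np.savez(f"pics/{n}0.npz",p=p,d=d);m=arm.camera_model(n);print(n,m)
E
```

```text
pics
{'time_s': np.float64(0.0), 'joint_positions': array([ 1.268,  0.333, -0.065,  1.461,  0.022,  1.35 , -0.089]), 'dq': array([ 0.003, -0.001, -0.   ,  0.001, -0.   , -0.001, -0.001]), 'effort': array([-0.0000e+00, -6.2325e+01,  2.4000e-02, -3.8990e+01, -6.1000e-02,
        4.0000e-02,  0.0000e+00]), 'ee_pos': array([ 0.173, -0.6  ,  0.222]), 'ee_rot': array([-3.109, -0.438,  0.   ]), 'force': array([-0.593,  0.507,  0.149]), 'ft_torque': array([-0.02 , -0.019,  0.028]), 'finger_force': np.float64(0.0), 'gripper_width': np.float64(0.087)}
top {'fx': 466.72555523512943, 'fy': 466.72555523512943, 'cx': 319.67046670079714, 'cy': 195.8577436501903, 'k1': 0.0283630460788302, 'cam_to_world': array([[-0.01724388,  0.9967989 , -0.07806796,  0.32300794],
       [-0.99982343, -0.01777387, -0.00609897, -0.1684632 ],
       [-0.00746702,  0.07794901,  0.99692938,  1.57721272],
       [ 0.        ,  0.        ,  0.        ,  1.        ]])}
side {'fx': 491.8501470715556, 'fy': 491.8501470715556, 'cx': 320.54584454209805, 'cy': 189.97538185590125, 'k1': -0.05741496659992518, 'cam_to_world': array([[ 0.95872612, -0.12092012,  0.25733744,  0.84261197],
       [ 0.28431697,  0.41676271, -0.86340761, -1.5754865 ],
       [-0.00284529,  0.90093683,  0.43394093,  0.82554711],
       [ 0.        ,  0.        ,  0.        ,  1.        ]])}
```

View pics/top0.png

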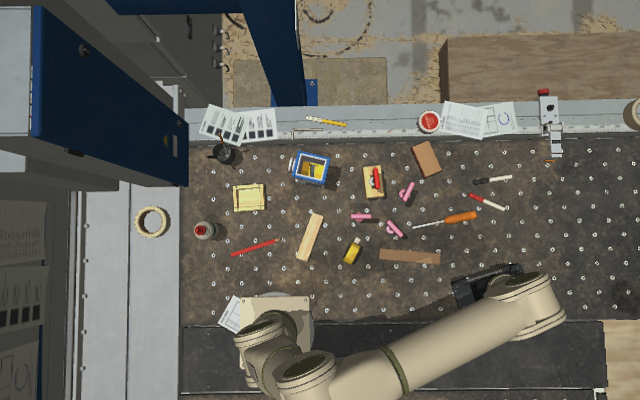

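View pics/side0.png

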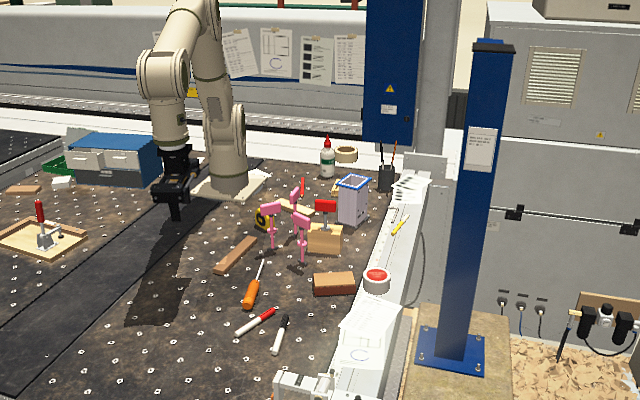

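```bash
cat >h.py <<'E'
import numpy as np,cv2
from station import arm
def ray(n,uv):
    m=arm.camera_model(n);uv=np.atleast_2d(uv).astype(float)
    K=np.array([[m['fx'],0,m['cx']],[0,m['fy'],m['cy']],[0,0,1]])
    q=cv2.undistortPoints(uv[:,None],K,np.array([m['k1'],0,0,0,0.]))[:,0]
    T=m['cam_to_world'];d=np.c_[q[:,0],-q[:,1],-np.ones(len(q))]@T[:3,:3].T
    return T[:3,3],d
def plane(n,uv,z):
    o,d=ray(n,uv);return o+d*((z-o[2])/d[:,2])[:,None]
def depthpts(n,uv,D):
    o,d=ray(n,uv);u=np.atleast_2d(uv).astype(int);return o+d*D[u[:,1],u[:,0]][:,None]
def mask(p,lo,hi,roi):
    h=cv2.cvtColor(p,cv2.COLOR_RGB2HSV);m=cv2.inRange(h,lo,hi);k=np.zeros_like(m);x0,y0,x1,y1=roi;k[y0:y1,x0:x1]=255
    return m&k
def rect(xy):
    (c,s,a)=cv2.minAreaRect((xy[:,:2]*1000).astype(np.float32));return np.round(c,1),np.round(s,1),round(a,1)
E
python3 - <<'E'
from h import *
f=np.load('pics/top0.npz');p,d=f['p'],f['d']
cv2.imwrite('pics/crop0.png',cv2.resize(p[140:265,230:430,::-1],None,fx=4,fy=4,interpolation=cv2.INTER_CUBIC))
def do(name,lo,hi,roi,z):
    m=mask(p,lo,hi,roi);c=max(cv2.findContours(m,0,1)[0],key=cv2.contourArea)[:,0]
    vs=np.argwhere(m)[:,::-1];P=depthpts('top',vs,d)
    print(name,len(vs),rect(plane('top',c,z)),'depth z pct',np.round(np.percentile(P[:,2],[10,50,90]),3))
do('handle',(0,150,100),(6,255,255),(360,160,388,202),.168)
do('handle2',(170,150,100),(180,255,255),(360,160,388,202),.168)
do('block',(12,40,90),(32,255,255),(355,155,390,205),.072)
do('flange',(100,120,60),(125,255,255),(280,140,340,195),.150)
do('cradle',(15,40,90),(35,255,255),(225,175,275,220),.026)
# depth-based tops
vv,uu=np.mgrid[140:230,225:400];uv=np.c_[uu.ravel(),vv.ravel()];P=depthpts('top',uv,d)
for n,(x0,y0,x1,y1),lo,hi in(('handle',(355,155,392,205),.15,.19),('block',(355,155,392,205),.055,.085),('flange',(285,140,340,195),.135,.165),('cradle',(225,175,275,220),.018,.036)):
    s=(uv[:,0]>=x0)&(uv[:,0]<x1)&(uv[:,1]>=y0)&(uv[:,1]<y1)&(P[:,2]>lo)&(P[:,2]<hi)
    print(n,s.sum(),rect(P[s]),P[s][:,2].mean().round(4))
E
```

```text
handle 94 (array([ 484.8, -332.3]), array([62. , 14.2]), 6.6) depth z pct [0.163 0.167 0.171]
handle2 1 (array([ 454.2, -330.8]), array([0., 0.]), 0.0) depth z pct [0.161 0.161 0.161]
block 1041 (array([ 492.9, -329.8]), array([110.3, 156.6]), 88.7) depth z pct [-0.003  0.004  0.074]
flange 250 (array([ 525.2, -133.5]), array([102.9,  83.6]), 74.9) depth z pct [0.145 0.15  0.154]
cradle 2016 (array([445.1,  75.3]), array([165.2, 147.2]), 89.0) depth z pct [-0.004  0.002  0.025]
handle 104 (array([ 485.8, -332.2]), array([61.6, 14.2]), 5.7) 0.166
block 422 (array([ 486.8, -332.3]), array([100.5,  56.2]), 5.3) 0.072
flange 459 (array([ 526.9, -132.6]), array([104.6,  84.7]), 75.6) 0.1495
cradle 364 (array([445.6,  79.9]), array([ 86.4, 102.8]), 3.9) 0.0256
```

View pics/crop0.png

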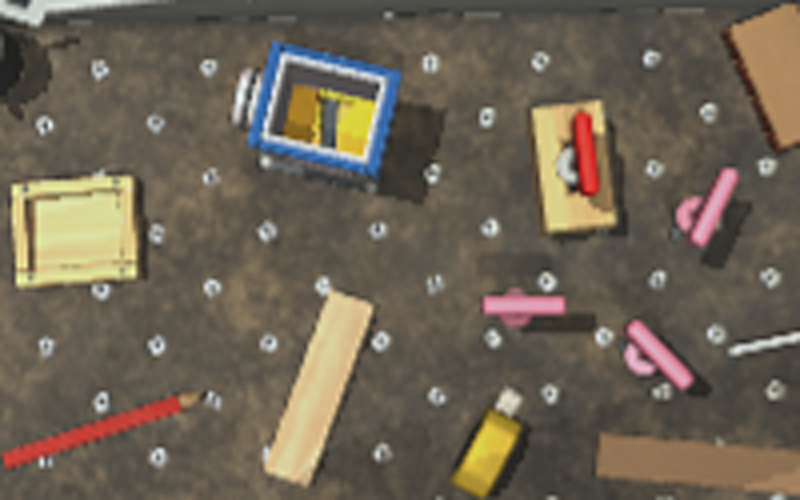

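The crop shows the red handle at top pixel (376,178), standing in the wooden block. It matches the red-handled key. The pink T shapes at (407,190), (361,217) and (395,228) are look-alikes and stay put. The trap (blue flange) is at (311,167) and the cradle at (249,197); sizes and heights match the description.

```bash
cat >>h.py <<'E'
from scipy.spatial.transform import Rotation as R
def pose():
    s=arm.sense();M=R.from_rotvec(s['ee_rot']).as_matrix();return s,np.array(s['ee_pos'])*1000,np.degrees(np.arctan2(M[1,0],M[0,0])),M
def go(x,y,z,yaw):
    s,p,a,M=pose();t=-(yaw-a);T=np.array([[np.cos(np.radians(yaw)),np.sin(np.radians(yaw)),0],[np.sin(np.radians(yaw)),-np.cos(np.radians(yaw)),0],[0,0,-1]])
    D=np.array([x,y,z])-p
    print('t',round(s['time_s'],2),'pos',p.round(1),'yaw',a.round(2),'tilt',M[:,2].round(4),'F',np.round(s['force'],1),'M',np.round(s['ft_torque'],2),'w',round(s['gripper_width']*1e3,1),'| turn rad',round(np.radians(t),3),'shift before turn',(M.T@D).round(1),'after turn',(T.T@D).round(1))
E
python3 - <<'E'
from h import *
go(485,-332,222,5.7)
# pot plate colour
f=np.load('pics/top0.npz');p,d=f['p'],f['d']
m=mask(p,(18,120,60),(35,255,255),(290,150,335,185));v=np.argwhere(m)[:,::-1];P=depthpts('top',v,d)
s=(P[:,2]>.04)&(P[:,2]<.065);print(s.sum(),rect(P[s]),P[s].mean(0))
E
```

```text
t 0.1 pos [ 172.5 -600.4  221.8] yaw 16.03 tilt [-4.0e-04  1.2e-03 -1.0e+00] F [-1.8  0.1 -0.4] M [-0.04  0.    0.03] w 86.9 | turn rad 0.18 shift before turn [ 374.5 -171.7    0. ] after turn [ 3.376e+02 -2.360e+02 -2.000e-01]
227 (array([ 530.2, -134.2]), array([68.7, 46. ]), 76.5) [ 0.53139781 -0.13503189  0.05105225]
```

```bash
python3 -m jog '[[[0,0,0],0.09,60],[[0,0,0],0.09,60],[[20,-14,0],0,60],[[40,-28,0],0,60],[[42,-29,0],0,60],[[42,-29,0],0,60],[[42,-29,0],0,60],[[42,-29,0],0,60],[[42,-29,0],0,60],[[40,-29,0],0,60],[[27.6,-20,0],0,60],[[0,0,0],0,60]]'; python3 - <<'E'
from h import *
go(485,-332,133,5.7)
E
```

```text
time_s: 1.3
ee_pos: [0.485, -0.3301, 0.2221]
ee_rot: [-3.135, -0.17, -0.002]
force: [-0.1, -0.8, -0.1]
gripper_width: 0.0602
finger_force: 0.0
t 1.3 pos [ 485.  -330.1  222.1] yaw 6.21 tilt [ 0.0011  0.0025 -1.    ] F [-0.1 -0.8 -0.1] M [-0.    0.03  0.01] w 60.2 | turn rad 0.009 shift before turn [-0.3  2.1 89.1] after turn [-0.2  1.9 89.1]
```

```bash
python3 -m jog '[[[0,2,20],0.009,50],[[0,0,30],0,40],[[0,0,30],0,40],[[0,0,10],0,40],[[0,0,0],0,40],[[0,0,0],0,40]]'; python3 - <<'E'
from h import *
go(485,-332,133,5.7)
p,d=arm.camera("side");cv2.imwrite('pics/s1.png',cv2.resize(p[130:290,240:400,::-1],None,fx=3.7,fy=3.7))
E
```

```text
time_s: 1.9
ee_pos: [0.4817, -0.3382, 0.1338]
ee_rot: [3.138, 0.142, 0.002]
force: [-0.0, 0.2, 0.9]
gripper_width: 0.0407
finger_force: 0.0
t 1.9 pos [ 481.7 -338.2  133.8] yaw 5.18 tilt [ 1.1e-03 -8.0e-04 -1.0e+00] F [-0.   0.2  0.9] M [-0.01 -0.07  0.02] w 40.7 | turn rad -0.009 shift before turn [ 3.9 -5.8  0.8] after turn [ 3.9 -5.8  0.8]
```

View pics/s1.png

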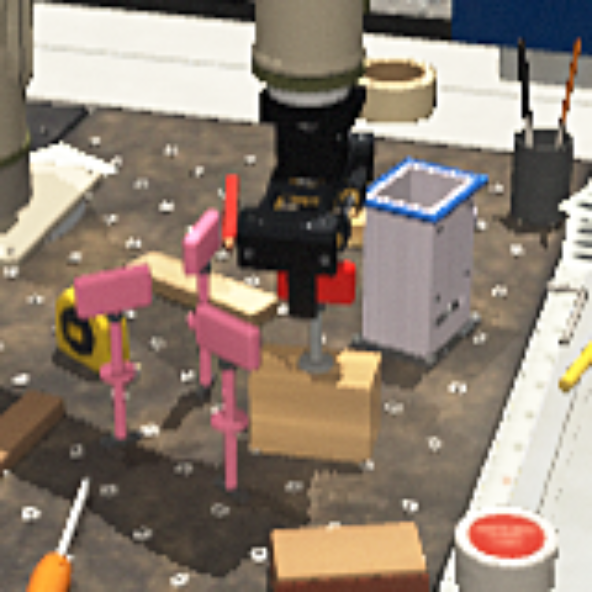

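The fingers straddle the red handle at crop (318,285), above the wooden block. The pose needs a small centring correction before I close.

```bash
python3 -m jog '[[[3.9,-5.8,1],-0.009,40],[[0,0,0],0,40],[[0,0,0],0,40],[[0,0,0],0,40]]'; python3 - <<'E'
from h import *
go(485,-332,132,5.7)
E
```

```text
time_s: 2.35
ee_pos: [0.4847, -0.3316, 0.1319]
ee_rot: [3.137, 0.157, 0.0]
force: [-0.1, -0.5, 0.3]
gripper_width: 0.0399
finger_force: 0.0
t 2.35 pos [ 484.7 -331.6  131.9] yaw 5.72 tilt [ 3.e-04 -4.e-04 -1.e+00] F [-0.1 -0.5  0.3] M [ 0.03 -0.   -0.  ] w 39.9 | turn rad 0.0 shift before turn [ 0.2  0.5 -0.1] after turn [ 0.2  0.5 -0.1]
```

```bash
python3 -m jog '[[[0,0,0],0,25],[[0,0,0],0,18],[[0,0,0],0,10],[[0,0,0],0,4],[[0,0,0],0,4],[[0,0,0],0,4],[[0,0,0],0,4]]'; python3 - <<'E'
from h import *
go(485,-332,132,5.7)
E
```

```text
time_s: 3.05
ee_pos: [0.4846, -0.3315, 0.1315]
ee_rot: [3.138, 0.157, -0.0]
force: [0.4, 0.4, -0.4]
gripper_width: 0.0137
finger_force: 30.0
t 3.05 pos [ 484.6 -331.5  131.5] yaw 5.72 tilt [-0.e+00 -1.e-04 -1.e+00] F [ 0.4  0.4 -0.4] M [-0.05 -0.01 -0.03] w 13.7 | turn rad 0.0 shift before turn [ 0.3  0.6 -0.5] after turn [ 0.3  0.6 -0.5]
```

```bash
python3 -m jog '[[[0,0,-3],0,4],[[0,0,-6],0,4],[[0,0,-10],0,4],[[0,0,-12],0,4],[[0,0,-15],0,4],[[0,0,-15],0,4],[[0,0,-15],0,4],[[0,0,-20],0,4],[[0,0,-25],0,4],[[0,0,-25],0,4],[[0,0,-20],0,4],[[0,0,-6],0,4]]'; python3 - <<'E'
from h import *
f=np.load('pics/top0.npz');p,d=f['p'],f['d']
m=mask(p,(18,120,60),(35,255,255),(290,150,335,185));v=np.argwhere(m)[:,::-1];P=depthpts('top',v,d)
s=(P[:,2]>.04)&(P[:,2]<.065);Q=P[s]
Q=plane('top',v[s],.052)
Fc=np.array([.5269,-.1326])
for yaw in(-14.4,-13.5):
    a=np.radians(yaw);X=np.array([np.cos(a),np.sin(a)]);Y=np.array([-X[1],X[0]])
    q=(Q[:,:2]-Fc)@np.c_[X,Y]*1000
    print(yaw,'x',np.percentile(q[:,0],[0,2,98,100]).round(1),'y',np.percentile(q[:,1],[0,2,98,100]).round(1))
# flange with blue+white tops, ray-plane
vv,uu=np.mgrid[140:200,280:345];uv=np.c_[uu.ravel(),vv.ravel()];Pz=depthpts('top',uv,d)
s=(Pz[:,2]>.138)&(Pz[:,2]<.162);print(rect(plane('top',uv[s],.150)))
# opening: points inside with depth below .13
go(527,-133,301.5,-14.4)
cv2.imwrite('pics/trap.png',cv2.resize(p[145:190,285:340,::-1],None,fx=12,fy=12,interpolation=cv2.INTER_CUBIC))
E
```

```text
time_s: 4.25
ee_pos: [0.4853, -0.3318, 0.3069]
ee_rot: [3.135, 0.157, 0.005]
force: [0.1, 0.6, -3.0]
gripper_width: 0.0134
finger_force: 30.0
-14.4 x [-18.4 -17.3  25.9  26.7] y [-35.1 -34.2  32.4  33.6]
-13.5 x [-18.9 -17.2  25.9  26.5] y [-35.2 -34.1  32.3  33.4]
(array([ 526.4, -133. ]), array([103.8,  84. ]), 75.4)
t 4.25 pos [ 485.3 -331.8  306.9] yaw 5.72 tilt [ 0.0035 -0.0023 -1.    ] F [ 0.1  0.6 -3. ] M [-0.01 -0.04 -0.01] w 13.4 | turn rad 0.351 shift before turn [  61.2 -193.6    5.1] after turn [  -9.1 -202.9    5.4]
```

View pics/trap.png

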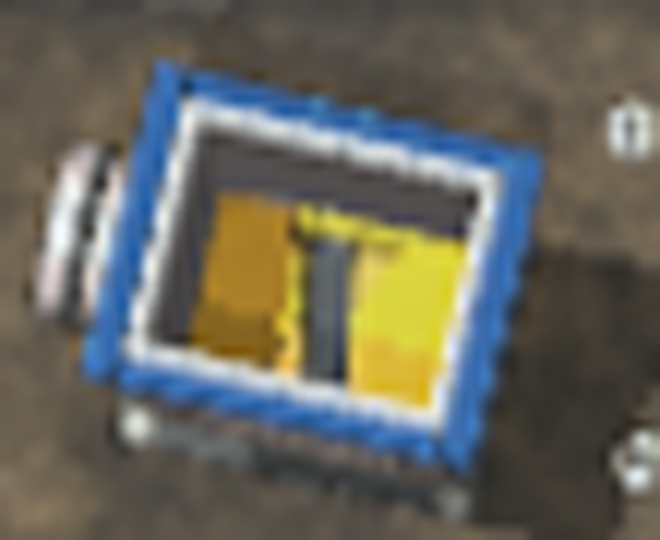

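```bash
python3 -m jog '[[[0,0,0],0.1,4],[[0,0,0],0.125,4],[[0,0,0],0.126,4],[[-0.5,-10,0],0,4],[[-1,-25,0],0,4],[[-1.5,-34,0],0,4],[[-1.6,-34,0],0,4],[[-1.5,-34,0],0,4],[[-1.5,-34,0],0,4],[[-1,-22,0],0,4],[[-0.5,-10,0],0,4],[[0,0,0],0,4]]'; python3 - <<'E'
from h import *
print(plane('top',[[312.1,165.4],[312.1,176.7]],.047)*1000)
go(526.7,-133,195,-14)
p,d=arm.camera("side");cv2.imwrite('pics/s2.png',cv2.resize(p[120:240,280:440,::-1],None,fx=5,fy=5))
E
```

```text
time_s: 5.45
ee_pos: [0.5264, -0.131, 0.3035]
ee_rot: [-3.118, 0.386, 0.0]
force: [-0.2, 0.4, -1.8]
gripper_width: 0.0138
finger_force: 30.0
[[ 544.25468519 -135.82185553   47.        ]
 [ 506.67667666 -135.21945482   47.        ]]
t 5.45 pos [ 526.4 -131.   303.5] yaw -14.12 tilt [-0.e+00  1.e-04 -1.e+00] F [-0.2  0.4 -1.8] M [-0.01  0.04  0.01] w 13.8 | turn rad -0.002 shift before turn [  0.8   1.9 108.5] after turn [  0.8   1.9 108.5]
```

View pics/s2.png

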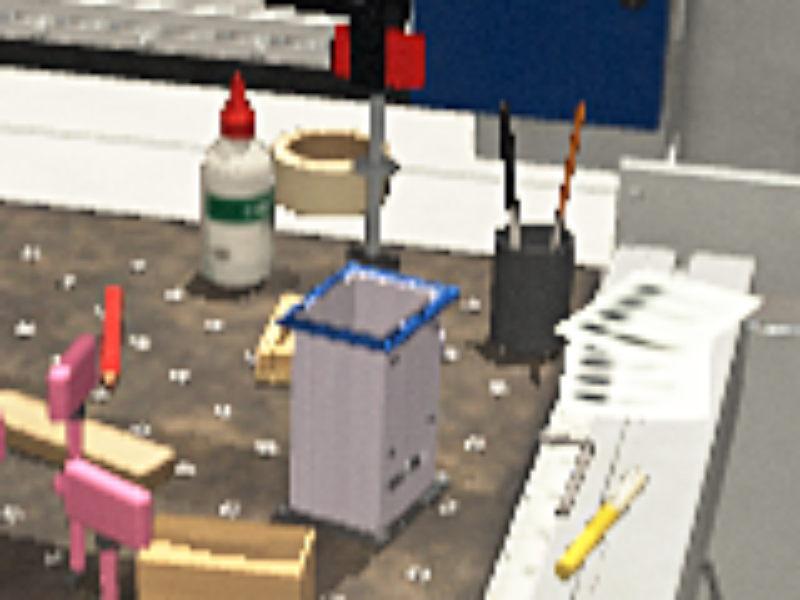

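The key hangs upright over the trap: stem at crop (375,180), bar (375,258). In the earlier trap crop the dark slot stripe ran nearly straight up the image, so I'll measure it once.

```bash
python3 - <<'E'
from h import *
f=np.load('pics/top0.npz');p,d=f['p'],f['d']
h=cv2.cvtColor(p,cv2.COLOR_RGB2HSV)
for v in range(163,178): print(v,[f"{h[v,u,1]:3d}/{h[v,u,2]:3d}/{int(1000*depthpts('top',[[u,v]],d)[0,2]):2d}" for u in range(306,319)])
rows=[]
for v in range(167,176):
    us=[u for u in range(308,317) if h[v,u,1]<100]
    if us: rows.append([np.mean(us),v])
rows=np.array(rows);P=plane('top',rows,.045)*1000;print(rows,P[:,:2].round(1));k=np.polyfit(P[:,0],P[:,1],1);print(np.degrees(np.arctan(k[0])),np.polyval(k,526.7))
E
```

```text
163 ['197/168/50', '199/169/54', '199/173/47', '176/129/51', '175/189/47', '171/180/54', '153/214/50', '167/205/52', '146/183/51', '122/148/27', ' 77/123/25', ' 15/ 85/47', ' 26/ 87/52']
164 ['195/167/52', '195/167/54', '195/171/51', '163/ 83/23', '157/107/21', '154/124/29', '135/160/34', '138/192/47', '162/179/51', '174/185/48', '167/205/46', '165/201/50', '142/180/56']
165 ['193/165/50', '195/166/53', '192/171/49', '165/141/42', '119/ 77/46', ' 29/ 78/33', ' 14/109/37', ' 33/124/35', '103/106/22', '153/172/47', '168/172/49', '172/166/49', '175/188/51']
166 ['193/165/51', '194/167/53', '195/170/55', '173/183/46', '149/115/40', '  8/ 95/36', ' 17/108/37', ' 22/103/30', ' 72/117/43', '139/202/44', '141/201/41', '163/193/50', '182/210/54']
167 ['194/168/51', '195/169/50', '195/170/56', '174/190/48', '148/105/35', ' 10/ 98/35', ' 13/102/31', ' 25/101/37', '111/156/41', '141/221/44', '146/223/44', '173/221/49', '183/220/51']
168 ['193/169/59', '195/169/52', '195/169/53', '177/179/44', '145/ 88/41', ' 16/ 95/39', ' 15/102/38', ' 26/100/32', '123/174/44', '141/221/49', '162/220/48', '182/2
[... 1348 characters left out ...]
49', '  6/213/145', ' 52/227/144', ' 55/217/149', ' 14/126/36', ' 14/108/38', ' 15/ 85/36', ' 12/ 66/38', '154/215/46', '187/222/51', '194/220/55', '193/218/50', '192/219/44']
177 [' 60/196/154', ' 54/207/146', ' 40/192/146', ' 17/212/147', '  7/213/148', '  7/214/147', '  7/209/149', ' 16/180/147', '112/221/36', '161/222/55', '198/220/48', '201/219/52', '199/219/52']
[[312.  167. ]
 [312.  168. ]
 [312.  169. ]
 [312.  170. ]
 [312.  171. ]
 [312.  172. ]
 [312.  173. ]
 [312.  174. ]
 [311.5 175. ]] [[ 539.2 -135.4]
 [ 535.9 -135.3]
 [ 532.5 -135.3]
 [ 529.2 -135.2]
 [ 525.9 -135.1]
 [ 522.6 -135.1]
 [ 519.2 -135. ]
 [ 515.9 -135. ]
 [ 512.6 -133.3]]
-2.8090443634438085 -135.00530554639937
```

```bash
python3 -m jog '[[[0.8,1.9,10],0,4],[[0,0,20],0,4],[[0,0,25],0,4],[[0,0,25],0,4],[[0,0,15],0,4],[[0,0,8],0,4],[[0,0,3],0,4],[[0,0,0],0,4],[[0,0,0],0,4]]'
```

```text
time_s: 6.4
ee_pos: [0.5271, -0.1347, 0.1985]
ee_rot: [3.117, -0.393, 0.002]
force: [0.6, -0.3, -1.7]
gripper_width: 0.0135
finger_force: 30.0
```

```bash
python3 -m jog '[[[0,0,2],-0.1,4],[[0,0,3],-0.1,4],[[0,0,5],0,4],[[0,0,4],0,4],[[0,0,2],0,4],[[0,0,0],0,4],[[0,0,0],0,4],[[0,0,0],0,4]]'; python3 - <<'E'
from h import *
go(526.7,-134.2,161.5,-2)
E
```

```text
time_s: 7.2
ee_pos: [0.5267, -0.1346, 0.1818]
ee_rot: [3.14, -0.081, 0.001]
force: [0.2, 0.0, -2.6]
gripper_width: 0.0137
finger_force: 30.0
t 7.2 pos [ 526.7 -134.6  181.8] yaw -2.96 tilt [ 4.e-04 -2.e-04 -1.e+00] F [ 0.2  0.  -2.6] M [-0.01  0.03 -0.02] w 13.7 | turn rad -0.017 shift before turn [-0.  -0.4 20.3] after turn [-0.  -0.4 20.3]
```

Free so far. I'll go down in small steps and watch the force.

```bash
python3 -m jog '[[[0,0,2],0,4],[[0,0,2],0,4],[[0,0,2],0,4],[[0,0,2],0,4],[[0,0,0],0,4]]'; python3 -m jog '[[[0,0,1],0,4],[[0,0,1],0,4],[[0,0,1],0,4],[[0,0,0],0,4]]'
```

```text
time_s: 7.7
ee_pos: [0.5264, -0.1346, 0.1732]
ee_rot: [-3.14, 0.08, 0.001]
force: [-0.5, 0.6, -1.9]
gripper_width: 0.0136
finger_force: 30.0
time_s: 8.1
ee_pos: [0.5265, -0.1346, 0.1704]
ee_rot: [3.141, -0.08, -0.0]
force: [0.9, -0.6, -2.6]
gripper_width: 0.0137
finger_force: 30.0
```

```bash
python3 -m jog '[[[0,0,0.7],0,4],[[0,0,0.7],0,4],[[0,0,0.6],0,4],[[0,0,0],0,4]]'; python3 -m jog '[[[0,0,0.7],0,4],[[0,0,0.7],0,4],[[0,0,0.6],0,4],[[0,0,0],0,4]]'
```

```text
time_s: 8.5
ee_pos: [0.5265, -0.1346, 0.1685]
ee_rot: [3.14, -0.08, -0.0]
force: [0.2, -0.5, -2.4]
gripper_width: 0.0137
finger_force: 30.0
time_s: 8.9
ee_pos: [0.5266, -0.1346, 0.1665]
ee_rot: [3.14, -0.08, -0.0]
force: [0.6, 0.8, -2.6]
gripper_width: 0.0139
finger_force: 30.0
```

```bash
python3 -m jog '[[[0,0,0.8],0,4],[[0,0,0.8],0,4],[[0,0,0.8],0,4],[[0,0,0.6],0,4],[[0,0,0],0,4]]'; python3 -m jog '[[[0,0,0.5],0,4],[[0,0,0.5],0,4],[[0,0,0],0,4]]'; python3 -m jog '[[[0,0,0.5],0,4],[[0,0,0.5],0,4],[[0,0,0],0,4]]'
```

```text
time_s: 9.4
ee_pos: [0.5265, -0.1346, 0.1634]
ee_rot: [3.141, -0.08, -0.0]
force: [0.6, 0.6, -1.7]
gripper_width: 0.0135
finger_force: 30.0
time_s: 9.7
ee_pos: [0.5265, -0.1346, 0.1625]
ee_rot: [3.14, -0.08, -0.0]
force: [0.1, -0.1, -2.4]
gripper_width: 0.0138
finger_force: 30.0
time_s: 10.0
ee_pos: [0.5266, -0.1346, 0.1615]
ee_rot: [3.141, -0.08, 0.0]
force: [-1.1, -0.2, -2.4]
gripper_width: 0.0142
finger_force: 30.0
```

```bash
python3 -m jog '[[[0,0,0.5],0,4],[[0,0,0],0,4]]'; python3 -m jog '[[[0,0,0.5],0,4],[[0,0,0],0,4]]'
```

```text
time_s: 10.2
ee_pos: [0.5268, -0.1346, 0.1614]
ee_rot: [3.14, -0.08, 0.001]
force: [-0.8, 0.9, 2.5]
gripper_width: 0.0139
finger_force: 30.0
time_s: 10.4
ee_pos: [0.527, -0.1346, 0.1614]
ee_rot: [3.14, -0.08, 0.002]
force: [-1.9, 1.3, 7.0]
gripper_width: 0.014
finger_force: 30.0
```

```bash
python3 -m jog '[[[0,0,-1.2],0,4],[[0,0,-1.2],0,4],[[0,0,0],0.05,4],[[0,0,0],0.08,4],[[0,0,0],0.08,4],[[0,0,0],0,4]]'; python3 - <<'E'
from h import *
go(526.7,-134.2,163,-69)
E
```

```text
time_s: 11.0
ee_pos: [0.5267, -0.1342, 0.1627]
ee_rot: [-3.114, 0.41, 0.0]
force: [1.2, 1.9, -2.8]
gripper_width: 0.0136
finger_force: 30.0
t 11.0 pos [ 526.7 -134.2  162.7] yaw -15.01 tilt [-0.e+00  4.e-04 -1.e+00] F [ 1.2  1.9 -2.8] M [ 0.53 -0.31  0.01] w 13.6 | turn rad 0.942 shift before turn [ 0.  -0.  -0.3] after turn [ 0.  -0.  -0.3]
```

```bash
python3 -m jog '[[[0,0,0],0.08,4],[[0,0,0],0.08,4],[[0,0,0],0.08,4],[[0,0,0],0.08,4],[[0,0,0],0.08,4],[[0,0,0],0.08,4],[[0,0,0],0,4]]'; python3 - <<'E'
from h import *
go(526.7,-134.2,163,-69)
E
```

```text
time_s: 11.7
ee_pos: [0.5264, -0.1348, 0.1627]
ee_rot: [2.928, -1.136, -0.0]
force: [0.0, 0.9, -2.0]
gripper_width: 0.0136
finger_force: 30.0
t 11.7 pos [ 526.4 -134.8  162.7] yaw -42.42 tilt [-4.e-04 -2.e-04 -1.e+00] F [ 0.   0.9 -2. ] M [ 0.17 -0.07  0.02] w 13.6 | turn rad 0.464 shift before turn [-0.2 -0.6 -0.3] after turn [-0.4 -0.5 -0.3]
```

```bash
python3 -m jog '[[[0,0,0],0.08,4],[[0,0,0],0.08,4],[[0,0,0],0.08,4],[[0,0,0],0.06,4],[[0,0,0],0,4]]'; python3 - <<'E'
from h import *
go(526.7,-134.2,163,-69)
E
python3 -m jog '[[[0,0,0],0.04,4],[[0,0,0],0.04,4],[[0,0,0],0.03,4],[[0,0,0],0,4]]'; python3 - <<'E'
from h import *
go(526.7,-134.2,163,-69)
E
```

```text
time_s: 12.2
ee_pos: [0.5263, -0.1349, 0.1628]
ee_rot: [2.727, -1.559, -0.001]
force: [-0.2, -1.3, -1.9]
gripper_width: 0.0139
finger_force: 30.0
t 12.2 pos [ 526.3 -134.9  162.8] yaw -59.52 tilt [-6.e-04 -4.e-04 -1.e+00] F [-0.2 -1.3 -1.9] M [-0.03  0.17  0.01] w 13.9 | turn rad 0.165 shift before turn [-0.4 -0.7 -0.2] after turn [-0.5 -0.6 -0.2]
time_s: 12.6
ee_pos: [0.5262, -0.1349, 0.1627]
ee_rot: [2.637, -1.705, -0.001]
force: [-1.0, -0.5, -2.2]
gripper_width: 0.0137
finger_force: 30.0
t 12.6 pos [ 526.2 -134.9  162.7] yaw -65.77 tilt [-8.e-04 -5.e-04 -1.e+00] F [-1.  -0.5 -2.2] M [-0.15  0.27  0.03] w 13.7 | turn rad 0.056 shift before turn [-0.4 -0.7 -0.3] after turn [-0.5 -0.7 -0.3]
```

```bash
for i in 1; do :; done; python3 -m jog '[[[0,0,0],0.03,4],[[0,0,0],0.03,4],[[0,0,0],0,4]]'; python3 - <<'E'
from h import *
go(526.7,-134.2,163,-69)
E
python3 -m jog '[[[0,0,0],0.03,4],[[0,0,0],0,4]]'; python3 - <<'E'
from h import *
go(526.7,-134.2,163,-69)
E
python3 -m jog '[[[0,0,0],0.03,4],[[0,0,0],0,4]]'; python3 - <<'E'
from h import *
go(526.7,-134.2,163,-69)
E
```

```text
time_s: 12.9
ee_pos: [0.5266, -0.1342, 0.1629]
ee_rot: [2.585, -1.782, 0.001]
force: [-1.7, -1.7, -2.2]
gripper_width: 0.0135
finger_force: 30.0
t 12.9 pos [ 526.6 -134.2  162.9] yaw -69.16 tilt [-5.0e-04 -1.3e-03 -1.0e+00] F [-1.7 -1.7 -2.2] M [-0.46  0.34  0.04] w 13.5 | turn rad -0.003 shift before turn [ 0.1 -0.  -0.1] after turn [ 0.1 -0.  -0.1]
time_s: 13.1
ee_pos: [0.5267, -0.1342, 0.1629]
ee_rot: [2.558, -1.822, 0.0]
force: [-0.9, -0.6, -0.9]
gripper_width: 0.0138
finger_force: 30.0
t 13.1 pos [ 526.7 -134.2  162.9] yaw -70.92 tilt [-4.e-04 -9.e-04 -1.e+00] F [-0.9 -0.6 -0.9] M [-0.3   0.25  0.03] w 13.8 | turn rad -0.033 shift before turn [ 0.1 -0.  -0.1] after turn [ 0.1 -0.  -0.1]
time_s: 13.3
ee_pos: [0.5267, -0.1342, 0.1628]
ee_rot: [2.53, -1.861, 0.0]
force: [0.2, -0.4, -1.1]
gripper_width: 0.0139
finger_force: 30.0
t 13.3 pos [ 526.7 -134.2  162.8] yaw -72.67 tilt [-4.e-04 -6.e-04 -1.e+00] F [ 0.2 -0.4 -1.1] M [-0.15  0.13  0.09] w 13.9 | turn rad -0.064 shift before turn [ 0.   0.  -0.2] after turn [ 0.   0.  -0.2]
```

```bash
for k in 1; do python3 -m jog '[[[0,0,0],0.03,4],[[0,0,0],0,4]]' >/dev/null; python3 - <<'E'
from h import *
go(526.7,-134.2,163,-69)
E
python3 -m jog '[[[0,0,0],0.02,4],[[0,0,0],0,4]]'>/dev/null; python3 - <<'E'
from h import *
go(526.7,-134.2,163,-69)
E
done
```

```text
t 13.5 pos [ 526.7 -134.2  162.7] yaw -74.41 tilt [-5.e-04 -4.e-04 -1.e+00] F [ 0.6 -0.9 -1. ] M [-0.01  0.06  0.07] w 14.2 | turn rad -0.094 shift before turn [ 0.  -0.  -0.3] after turn [ 0.  -0.  -0.3]
t 13.7 pos [ 526.7 -134.4  162.7] yaw -75.58 tilt [-5.e-04 -1.e-04 -1.e+00] F [ 0.7 -0.7 -1. ] M [0.11 0.04 0.1 ] w 13.9 | turn rad -0.115 shift before turn [-0.2 -0.1 -0.3] after turn [-0.2 -0.1 -0.3]
```

```bash
python3 -m jog '[[[0,0,0],0.03,4],[[0,0,0],0,4]]' >/dev/null; python3 - <<'E'
from h import *
go(526.7,-134.2,163,-69)
E
python3 -m jog '[[[0,0,0],0.03,4],[[0,0,0],0,4]]'>/dev/null; python3 - <<'E'
from h import *
go(526.7,-134.2,163,-69)
E
```

```text
t 13.9 pos [ 526.6 -134.5  162.7] yaw -77.34 tilt [-6.e-04 -1.e-04 -1.e+00] F [-0.   0.7 -0.7] M [ 0.16 -0.04  0.06] w 13.7 | turn rad -0.146 shift before turn [-0.3 -0.2 -0.3] after turn [-0.2 -0.2 -0.3]
t 14.1 pos [ 526.6 -134.5  162.7] yaw -79.06 tilt [-7.e-04 -3.e-04 -1.e+00] F [ 0.1 -0.  -1. ] M [0.19 0.06 0.07] w 13.8 | turn rad -0.176 shift before turn [-0.3 -0.1 -0.3] after turn [-0.3 -0.2 -0.3]
```

```bash
python3 -m jog '[[[0,0,0],0.03,4],[[0,0,0],0,4]]' >/dev/null; python3 - <<'E'
from h import *
go(526.7,-134.2,163,-69)
E
python3 -m jog '[[[0,0,0],0.03,4],[[0,0,0],0,4]]'>/dev/null; python3 - <<'E'
from h import *
go(526.7,-134.2,163,-69)
p,d=arm.camera("side");cv2.imwrite('pics/s3.png',cv2.resize(p[100:240,280:440,::-1],None,fx=4,fy=4))
E
```

```text
t 14.3 pos [ 526.6 -134.6  162.6] yaw -80.78 tilt [-8.e-04 -4.e-04 -1.e+00] F [ 0.   0.1 -0.6] M [0.22 0.06 0.06] w 13.7 | turn rad -0.206 shift before turn [-0.4 -0.2 -0.4] after turn [-0.3 -0.2 -0.4]
t 14.5 pos [ 526.5 -134.6  162.6] yaw -82.5 tilt [-8.e-04 -4.e-04 -1.e+00] F [-0.2  0.8 -1.2] M [0.3  0.07 0.05] w 13.7 | turn rad -0.236 shift before turn [-0.4 -0.2 -0.4] after turn [-0.3 -0.3 -0.4]
```

View pics/s3.png

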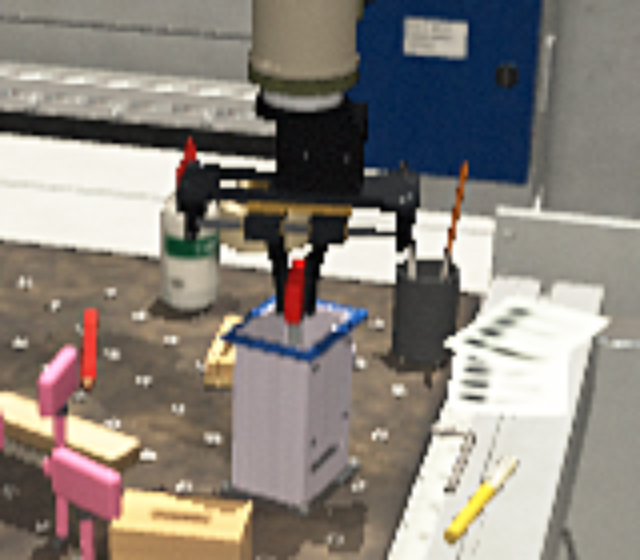

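The handle now shows nearly end-on between the fingers, at crop (296,290). I'll check whether the key has slipped in the grip by measuring the apparent handle width against what its yaw should give.

```bash
python3 - <<'E'
from h import *
p,d=arm.camera("side");m=mask(p,(0,140,60),(8,255,255),(345,155,362,190))|mask(p,(172,140,60),(180,255,255),(345,155,362,190))
for v in range(160,186):
    u=np.where(m[v])[0]
    if len(u): print(v,u.min(),u.max(),round(float(np.median(d[v,u])),3))
T=np.linalg.inv(arm.camera_model('side')['cam_to_world']);c=arm.camera_model('side')
for yaw in(-82.5,-74,-66):
    a=np.radians(yaw);o=[]
    for sx in(-32,32):
        for sy in(-7,7):
            q=T@np.r_[.5266+(sx*np.cos(a)-sy*np.sin(a))/1e3,-.1344+(sx*np.sin(a)+sy*np.cos(a))/1e3,.199,1]
            x,y=q[0]/-q[2],-q[1]/-q[2];k=1+c['k1']*(x*x+y*y);o.append((round(c['cx']+c['fx']*x*k,1),round(c['cy']+c['fy']*y*k,1)))
    print(yaw,o)
E
```

```text
165 353 356 1.599
166 353 355 1.601
167 352 355 1.598
168 352 355 1.586
169 352 355 1.584
170 352 355 1.577
171 351 355 1.574
172 351 355 1.575
173 351 355 1.574
174 351 355 1.574
175 351 355 1.57
176 351 355 1.581
177 351 355 1.581
178 351 355 1.582
179 351 354 1.582
180 352 354 1.609
-82.5 [(np.float64(352.8), np.float64(163.2)), (np.float64(357.0), np.float64(163.5)), (np.float64(350.8), np.float64(170.9)), (np.float64(355.2), np.float64(171.1))]
-74 [(np.float64(351.3), np.float64(163.3)), (np.float64(355.6), np.float64(163.3)), (np.float64(352.3), np.float64(171.0)), (np.float64(356.7), np.float64(171.0))]
-66 [(np.float64(350.0), np.float64(163.5)), (np.float64(354.2), np.float64(163.2)), (np.float64(353.7), np.float64(171.1)), (np.float64(358.0), np.float64(170.9))]
```

No slip: the front face spans 351–355 px and the back 353–356, matching yaw −82.5. I'll keep feeling for the stop.

```bash
python3 -m jog '[[[0,0,0],0.03,4],[[0,0,0],0,4]]' >/dev/null; python3 - <<'E'
from h import *
go(526.7,-134.2,163,-69)
E
python3 -m jog '[[[0,0,0],0.03,4],[[0,0,0],0,4]]'>/dev/null; python3 - <<'E'
from h import *
go(526.7,-134.2,163,-69)
E
```

```text
t 14.8 pos [ 526.4 -134.4  162.7] yaw -84.24 tilt [-1.e-03  1.e-04 -1.e+00] F [-1.4  1.1 -1.4] M [0.54 0.27 0.18] w 14.0 | turn rad -0.266 shift before turn [-0.2 -0.3 -0.3] after turn [-0.1 -0.4 -0.3]
t 15.0 pos [ 526.4 -134.4  162.7] yaw -85.93 tilt [-1.e-03 -3.e-04 -1.e+00] F [-1.2  2.7 -1.1] M [0.58 0.32 0.42] w 13.6 | turn rad -0.295 shift before turn [-0.2 -0.3 -0.3] after turn [-0.1 -0.3 -0.3]
```

The stop is clear: torque rose from 0.06 to 0.42 N m. I'll ease off slightly and lift slowly.

```bash
python3 -m jog '[[[0,0,0],-0.03,4],[[0,0,-1],0,4],[[0,0,-1],0,4],[[0,0,-1],0,4],[[0,0,0],0,4]]'; python3 - <<'E'
from h import *
go(526.7,-134.2,163,-69)
E
python3 -m jog '[[[0,0,-1],0,4],[[0,0,-1],0,4],[[0,0,-1],0,4],[[0,0,0],0,4]]'; python3 - <<'E'
from h import *
go(526.7,-134.2,163,-69)
E
```

```text
time_s: 15.5
ee_pos: [0.5262, -0.1346, 0.1657]
ee_rot: [2.329, -2.108, -0.001]
force: [-0.5, -0.6, -8.4]
gripper_width: 0.0138
finger_force: 30.0
t 15.5 pos [ 526.2 -134.6  165.7] yaw -84.3 tilt [-6.e-04  1.e-04 -1.e+00] F [-0.5 -0.6 -8.4] M [0.38 0.18 0.13] w 13.8 | turn rad -0.267 shift before turn [-0.4 -0.5  2.7] after turn [-0.2 -0.6  2.7]
time_s: 15.9
ee_pos: [0.5265, -0.1346, 0.169]
ee_rot: [2.329, -2.108, -0.0]
force: [-1.9, 0.4, -7.8]
gripper_width: 0.0136
finger_force: 30.0
t 15.9 pos [ 526.5 -134.6  169. ] yaw -84.29 tilt [-2.e-04 -1.e-04 -1.e+00] F [-1.9  0.4 -7.8] M [0.42 0.4  0.1 ] w 13.6 | turn rad -0.267 shift before turn [-0.4 -0.3  6. ] after turn [-0.3 -0.3  6. ]
```

The pot's weight is on the key at about 6 N, with no binding.

```bash
python3 -m jog '[[[0,0,-2],0,4],[[0,0,-3],0,4],[[0,0,-4],0,4],[[0,0,-5],0,4],[[0,0,-6],0,4],[[0,0,-6],0,4],[[0,0,-6],0,4],[[0,0,-4],0,4],[[0,0,-2],0,4],[[0,0,0],0,4]]'; python3 - <<'E'
from h import *
go(526.7,-134.2,330,-84.3)
E
```

```text
time_s: 16.9
ee_pos: [0.5267, -0.1346, 0.2073]
ee_rot: [-2.329, 2.108, -0.001]
force: [-3.3, 1.0, -6.2]
gripper_width: 0.0139
finger_force: 30.0
t 16.9 pos [ 526.7 -134.6  207.3] yaw -84.29 tilt [ 4.e-04 -1.e-04 -1.e+00] F [-3.3  1.  -6.2] M [0.45 0.82 0.15] w 13.9 | turn rad 0.0 shift before turn [-4.000e-01 -1.000e-01 -1.227e+02] after turn [  -0.4   -0.  -122.7]
```

```bash
python3 -m jog '[[[0,0,-3],0,4],[[0,0,-6],0,4],[[0,0,-9],0,4],[[0,0,-9],0,4],[[0,0,-9],0,4],[[0,0,-9],0,4],[[0,0,-9],0,4],[[0,0,-9],0,4],[[0,0,-6],0,4],[[0,0,-3],0,4],[[0,0,0],0,4]]'; python3 - <<'E'
from h import *
go(526.7,-134.2,330,-84.3)
E
```

```text
time_s: 18.0
ee_pos: [0.5273, -0.1351, 0.2792]
ee_rot: [-2.33, 2.107, 0.001]
force: [-2.6, 1.9, -5.0]
gripper_width: 0.0135
finger_force: 30.1
t 18.0 pos [ 527.3 -135.1  279.2] yaw -84.27 tilt [-1.e-04  5.e-04 -1.e+00] F [-2.6  1.9 -5. ] M [0.66 1.02 0.16] w 13.5 | turn rad 0.001 shift before turn [ -1.    0.5 -50.8] after turn [ -1.    0.5 -50.8]
```

```bash
python3 -m jog '[[[-0.6,0.6,-2],0,4],[[-0.5,0.5,-5],0,4],[[0,0,-8],0,4],[[0,0,-10],0,4],[[0,0,-10],0,4],[[0,0,-8],0,4],[[0,0,-6],0,4],[[0,0,-3],0,4],[[0,0,0],0,4]]'; python3 - <<'E'
from h import *
go(526.7,-134.2,345,-84.3)
p,d=arm.camera("side");cv2.imwrite('pics/s4.png',cv2.resize(p[60:240,260:420,::-1],None,fx=3.3,fy=3.3))
E
```

```text
time_s: 18.9
ee_pos: [0.5306, -0.1381, 0.3304]
ee_rot: [-2.333, 2.103, 0.008]
force: [0.1, -0.4, -6.5]
gripper_width: 0.0137
finger_force: 30.0
t 18.9 pos [ 530.6 -138.1  330.4] yaw -84.07 tilt [-0.0038  0.0037 -1.    ] F [ 0.1 -0.4 -6.5] M [0.07 0.05 0.03] w 13.7 | turn rad 0.004 shift before turn [ -4.3   3.5 -14.6] after turn [ -4.2   3.5 -14.6]
```

View pics/s4.png

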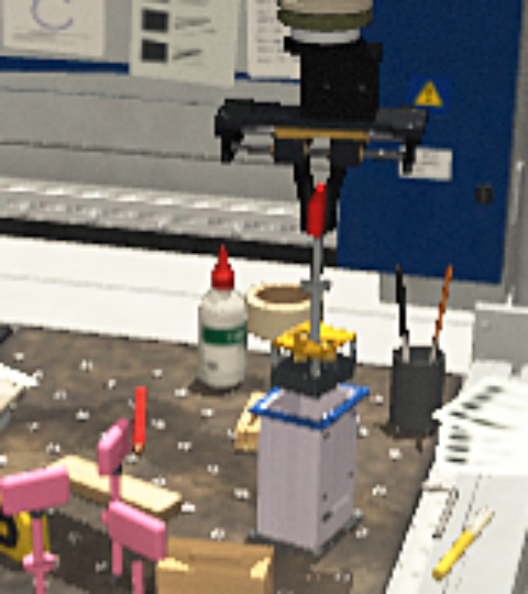

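The pot hangs clear of the trap mouth on the key, plate at crop (313,340), with no lateral force. Next I'll turn it towards the cradle's yaw and carry it over.

```bash
python3 -m jog '[[[0,0,-4],-0.05,4],[[0,0,-4],-0.08,4],[[0,0,-4],-0.09,4],[[0,0,0],-0.09,4],[[0,0,0],-0.07,4],[[0,0,0],-0.05,4],[[0,0,0],0,4],[[0,0,0],0,4]]'; python3 - <<'E'
from h import *
go(445.4,79.5,335,-59.4)
E
```

```text
time_s: 19.75
ee_pos: [0.5304, -0.1378, 0.3417]
ee_rot: [-2.726, 1.559, 0.01]
force: [0.3, -0.1, -7.5]
gripper_width: 0.0139
finger_force: 30.0
t 19.75 pos [ 530.4 -137.8  341.7] yaw -59.51 tilt [-0.0047  0.0041 -1.    ] F [ 0.3 -0.1 -7.5] M [ 0.08 -0.03 -0.05] w 13.9 | turn rad -0.002 shift before turn [-230.4  -37.     8. ] after turn [-230.3  -37.5    6.7]
```

```bash
python3 -m jog '[[[-6,-1,0],0,4],[[-14,-2.3,0],0,4],[[-22,-3.5,0],0,4],[[-24.4,-3.9,0],0,4],[[-24.4,-3.9,0],0,4],[[-24.4,-3.9,0],0,4],[[-24.4,-3.9,0],0,4],[[-24.4,-3.9,0],0,4],[[-24.4,-3.9,0],0,4],[[-22,-3.5,0],0,4],[[-14,-2.3,0],0,4],[[-6,-1,0],0,4]]'; python3 -m jog '[[[0,0,0],0,4],[[0,0,0],0,4],[[0,0,0],0,4]]'; python3 - <<'E'
from h import *
go(445.4,79.5,300,-59.4)
for n in("side","top"):
    p,d=arm.camera(n);np.savez(f'pics/{n}5.npz',p=p,d=d)
    if n=="side": a=cv2.resize(p[110:220,190:330,::-1],None,fx=4.2,fy=4.2)
    else: b=cv2.resize(p[130:240,180:320,::-1],None,fx=2.5,fy=2.5)
b=cv2.copyMakeBorder(b,0,a.shape[0]-b.shape[0],0,0,0);b=b[:,:210] if 0 else b
cv2.imwrite('pics/s5.png',cv2.resize(np.hstack([a,b]),(800,390)))
E
```

```text
time_s: 20.95
ee_pos: [0.4852, -0.0355, 0.3464]
ee_rot: [-2.734, 1.528, 0.004]
force: [-0.3, 0.0, -6.7]
gripper_width: 0.0136
finger_force: 30.0
time_s: 21.25
ee_pos: [0.4855, -0.0358, 0.3465]
ee_rot: [-2.734, 1.529, 0.003]
force: [-0.6, 0.4, -7.3]
gripper_width: 0.014
finger_force: 30.0
t 21.25 pos [485.5 -35.8 346.5] yaw -58.43 tilt [ 0.0028  0.0093 -1.    ] F [-0.6  0.4 -7.3] M [0.02 0.02 0.01] w 14.0 | turn rad 0.017 shift before turn [-118.9  -25.8   47.5] after turn [-119.7  -24.2   46.5]
```

View pics/s5.png

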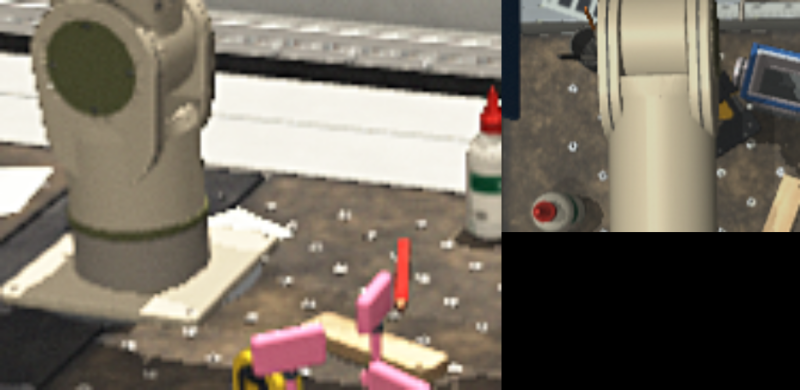

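My side crop missed the pot. The arm also covered only about half the distance, so I'll check the joint ranges before moving on.

```bash
python3 - <<'E'
from h import *
s=arm.sense();q=np.array(s['joint_positions']);lo=np.array([-2.6,-.5,-1.47,.16,-1.27,.06,-2.6]);hi=np.array([2.6,2.12,1.34,2.42,4.41,2.06,2.6])
print(q.round(3),(q-lo).round(2),(hi-q).round(2));go(445.4,79.5,320,-59.4)
E
```

```text
[ 0.042 -0.011 -0.056  1.599 -0.01   1.551 -2.603] [ 2.64  0.49  1.41  1.44  1.26  1.49 -0.  ] [2.56 2.13 1.4  0.82 4.42 0.51 5.2 ]
t 21.35 pos [485.6 -35.  346.5] yaw -58.33 tilt [ 0.0029  0.0096 -1.    ] F [-0.7  1.6 -7.6] M [0.05 0.   0.03] w 14.0 | turn rad 0.019 shift before turn [-118.3  -25.7   27.5] after turn [-119.   -23.7   26.5]
```

Joint 7 is at its limit. The pot can stand either way round in the cradle, so I'll turn it half a turn the other way.

```bash
python3 -m jog '[[[0,0,0],-0.05,4],[[0,0,0],-0.1,4],[[0,0,0],-0.13,4],[[0,0,0],-0.14,4],[[0,0,0],-0.14,4],[[0,0,0],-0.14,4],[[0,0,0],-0.14,4],[[0,0,0],-0.14,4],[[0,0,0],-0.14,4],[[0,0,0],-0.14,4],[[0,0,0],-0.14,4],[[0,0,0],-0.14,4]]'; python3 -m jog '[[[0,0,0],-0.14,4],[[0,0,0],-0.14,4],[[0,0,0],-0.14,4],[[0,0,0],-0.14,4],[[0,0,0],-0.14,4],[[0,0,0],-0.14,4],[[0,0,0],-0.14,4],[[0,0,0],-0.14,4],[[0,0,0],-0.14,4],[[0,0,0],-0.14,4],[[0,0,0],-0.14,4],[[0,0,0],-0.06,4]]'; python3 - <<'E'
from h import *
go(445.4,79.5,320,121)
print(arm.sense()['joint_positions'][6])
E
```

```text
time_s: 22.55
ee_pos: [0.4856, -0.0348, 0.3466]
ee_rot: [-3.025, -0.818, -0.008]
force: [0.1, -0.3, -6.6]
gripper_width: 0.0138
finger_force: 30.0
time_s: 23.75
ee_pos: [0.4856, -0.0348, 0.3466]
ee_rot: [-1.524, -2.745, -0.015]
force: [-0.0, 0.1, -6.6]
gripper_width: 0.0139
finger_force: 30.0
t 23.75 pos [485.6 -34.8 346.6] yaw 121.92 tilt [ 0.003   0.0095 -0.9999] F [-0.   0.1 -6.6] M [-0.01 -0.12  0.04] w 13.9 | turn rad 0.016 shift before turn [118.1  26.1  27.6] after turn [118.7  24.4  26.6]
0.5422318284269191
```

```bash
python3 -m jog '[[[5,1,2],0,4],[[12,3,3],0,4],[[18,4,4],0,4],[[23,5,5],0,4],[[23,5,5],0,4],[[18,4,4],0,4],[[12,3,3],0,4],[[6,1.4,1],0,4],[[0,0,0],0,4],[[0,0,0],0,4],[[0,0,0],0,4]]'; python3 - <<'E'
from h import *
go(445,78.3,320,121)
print(arm.sense()['joint_positions'])
m=arm.camera_model('side');T=np.linalg.inv(m['cam_to_world']);q=T@np.r_[.445,.08,.20,1];u=m['cx']+m['fx']*q[0]/-q[2];v=m['cy']+m['fy']*q[1]/q[2];print(u,v)
p,d=arm.camera('side');np.savez('pics/side6.npz',p=p,d=d);u,v=int(u),int(v)
cv2.imwrite('pics/s6.png',cv2.resize(p[v-50:v+70,u-60:u+60,::-1],None,fx=5,fy=5))
E
```

```text
time_s: 24.85
ee_pos: [0.4472, 0.0773, 0.3207]
ee_rot: [-1.536, -2.739, -0.015]
force: [-0.1, -1.5, -7.2]
gripper_width: 0.0137
finger_force: 30.0
t 24.85 pos [447.2  77.3 320.7] yaw 121.44 tilt [ 0.0032  0.0095 -0.9999] F [-0.1 -1.5 -7.2] M [-0.17 -0.14  0.  ] w 13.7 | turn rad 0.008 shift before turn [ 2.  -1.3  0.7] after turn [ 2.  -1.3  0.7]
[-0.07639986 -0.07863829 -0.17617558  1.7159028  -0.02219586  1.49763253
  0.29814096]
345.439840381941 142.3907881968749
```

View pics/s6.png

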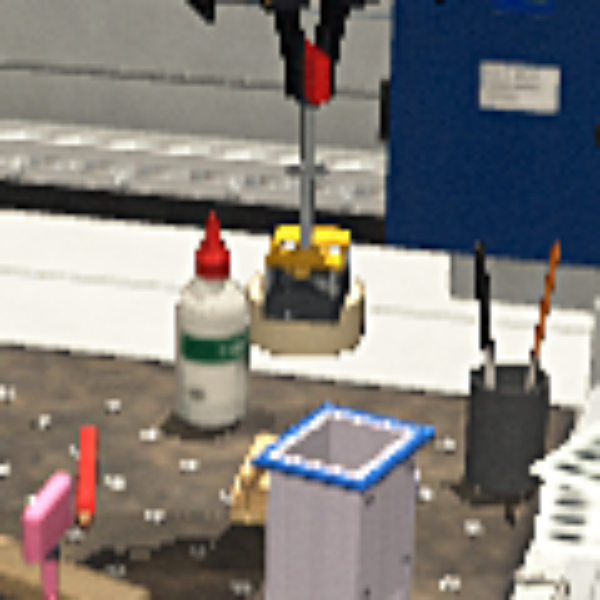

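The pot hangs level over the cradle, yellow plate at crop (307,245). Now I'll measure the plate's yaw.

```bash
python3 - <<'E'
from h import *
f=np.load('pics/side6.npz');p,d=f['p'],f['d']
m=mask(p,(16,120,60),(35,255,255),(333,132,362,150))
uv=np.argwhere(m)[:,::-1];P=depthpts('side',uv,d);Q=plane('side',uv,.208)
print(len(uv),np.percentile(P[:,2],[5,50,95]).round(3))
for r in range(132,150): print(r,''.join('#' if x else '.' for x in m[r,333:362]))
print('plane rect',rect(Q)); k=P[:,2]>.203; print('depth rect',rect(P[k]),k.sum())
# front edge of lower part: bottom contour per column
for name,fn in(('bottom',max),('top',min)):
    e=np.array([[u,fn(np.where(m[:,u])[0])] for u in range(333,362) if m[:,u].any()]);print(name,[tuple(map(int,x)) for x in e])
E
```

```text
125 [0.018 0.206 0.21 ]
132 .............................
133 .............................
134 .............................
135 .............................
136 .............................
137 .......#####...#####.........
138 .......#####..########.......
139 ......######..########.......
140 ......##...#..########.......
141 ......###..#..####..##.......
142 ......############..#........
143 .....################........
144 .....################........
145 ......#.#############........
146 .........#####...............
147 ...........###...............
148 .............................
149 .............................
plane rect (array([450.8,  66. ]), array([ 56.2, 108.2]), 9.7)
depth rect (array([448.7,  77. ]), array([54.7, 89.3]), 6.3) 92
bottom [(338, 144), (339, 145), (340, 144), (341, 145), (342, 146), (343, 146), (344, 147), (345, 147), (346, 147), (347, 145), (348, 145), (349, 145), (350, 145), (351, 145), (352, 145), (353, 145), (354, 141)]
top [(338, 143), (339, 139), (340, 137), (341, 137), (342, 137), (343, 137), (344, 137), (345, 142), (346, 142), (347, 138), (348, 137), (349, 137), (350, 137), (351, 137), (352, 137), (353, 138), (354, 138)]
```

```bash
python3 - <<'E'
from h import *
def ang(a,b,off):
    q=plane('side',[a,b],.208)*1000;v=q[1]-q[0];print(a,b,q[:,:2].round(0).tolist(),round(np.degrees(np.arctan2(v[1],v[0]))-off,1),np.linalg.norm(v).round(0))
ang((339.5,136.5),(354.5,136.7),0)      # back edge, along x
ang((337.6,144.5),(339.6,137),90)   # left edge, along y
ang((353.6,144.5),(354.8,138),90)  # right edge
f=np.load('pics/side6.npz');p,d=f['p'],f['d']
g=p[130:150,333:362].astype(int);g=(g[:,:,0]-g[:,:,2])
for r in range(4,18): print(130+r,' '.join(f'{x:4d}' for x in g[r]))
# dark body faces: fit side depth planes
vv,uu=np.mgrid[147:158,335:358];uv=np.c_[uu.ravel(),vv.ravel()];P=depthpts('side',uv,d);k=(P[:,2]>.16)&(P[:,2]<.203)&(P[:,1]>0)&(P[:,1]<.13)&(P[:,0]>.4)&(P[:,0]<.5);P=P[k];
c=np.polyfit(P[:,0],P[:,1],1);print(len(P),'front face angle',np.degrees(np.arctan(c[0])),'y at x=.447',np.polyval(c,.447), P[:,0].min(),P[:,0].max())
E
```

```text
(339.5, 136.5) (354.5, 136.7) [[413.0, 115.0], [468.0, 128.0]] 13.9 56.0
(337.6, 144.5) (339.6, 137) [[428.0, 30.0], [415.0, 110.0]] 9.4 80.0
(353.6, 144.5) (354.8, 138) [[483.0, 46.0], [472.0, 115.0]] 9.4 69.0
134    0    1    1    3    2   -1    1   -1   -2    0   -4   -2    3    8    3    0    3    3    9   10    5    7   14   18   14   12   15   17   25
135    3    2    0   -1    2    4    2    1   -6   -6   -4   -4    4    6   -2   -4   -5   -4   -7   -4    1    3   -1    0   -2    0    2    8   17
136    2    3    2    3   -1   -2   -7  -17  -25  -25  -20  -15   -6   -1  -13  -12  -22  -27  -28  -18   -9   -6    1    0    2   -2    3    3   13
137   -2   -2   -3    2    2   -6  -18  105  202  205  206  215   -9  -12   46  192  185  180  184  105  -21  -22  -10    2    1    3    2    4   12
138   18   13    6    4    2   -4  -17  207  185  185  191  197   -2  -19   81  202  199  196  201  206  203  199   -8   -6    0    4    1    3   12
139   14   24   24   25   22    8   92  202  208  223  226  217  -12  -26  133  196  192  190  201  193  189  189   -1  -10    0   -1    2    4 
[... 606 characters left out ...]
 11   10   10    8    0  106  120  112  125  124  125  125  127  127  133  134  128  212  220  205  149  -13    0   10   12   11   11   11   12
145   10   11   10    7    0   32   40   29   58  105   89  108  107  114   83   75   93   85  121  170  100  -22    0   10   11   12   11   11   11
146   10    8    6   32   29    3  -12  -17   -5   53   62  118  121   99    4   -9   19    6   13   39   22  -18    0    9   10   10   11   12   10
147    7    4   27   64   65    0   -4   -3   -9  -14   21   74   84   53   -4   -5   -4   -7    1   -7  -12   -5    0   35    7   11   11   11   11
143 front face angle -8.450796912655182 y at x=.447 0.05693972372286042 0.4211557092607758 0.4777292817584557
```

```bash
python3 - <<'E'
from h import *
go(445,78.3,192,121)
E
python3 -m jog '[[[0.8,-0.8,5],0,4],[[0.5,-0.5,10],0,4],[[0,0,15],0,4],[[0,0,18],0,4],[[0,0,18],0,4],[[0,0,15],0,4],[[0,0,12],0,4],[[0,0,8],0,4],[[0,0,4],0,4],[[0,0,0],0,4],[[0,0,0],0,4]]'; python3 - <<'E'
from h import *
go(445,78.3,190,121)
E
```

```text
t 24.9 pos [447.2  77.4 320.7] yaw 121.44 tilt [ 0.0032  0.0095 -0.9999] F [-0.3 -0.4 -6.9] M [ 0.08 -0.05 -0.03] w 14.0 | turn rad 0.008 shift before turn [  1.1  -2.4 128.7] after turn [  1.9  -1.4 128.7]
time_s: 26.0
ee_pos: [0.4457, 0.0797, 0.2161]
ee_rot: [-1.534, -2.74, -0.016]
force: [0.2, 1.0, -6.2]
gripper_width: 0.0136
finger_force: 30.0
t 26.0 pos [445.7  79.7 216.1] yaw 121.53 tilt [ 0.0039  0.0098 -0.9999] F [ 0.2  1.  -6.2] M [ 0.03 -0.14 -0.03] w 13.6 | turn rad 0.009 shift before turn [-1.  -1.6 26.1] after turn [-0.8 -1.3 26.1]
```

```bash
python3 -m jog '[[[-0.5,-0.8,5],0,4],[[-0.5,-0.8,8],0,4],[[0,0,7],0,4],[[0,0,4],0,4],[[0,0,2],0,4],[[0,0,0],0,4],[[0,0,0],0,4]]'; python3 - <<'E'
from h import *
go(445,78.3,185,121)
f=arm.camera('side');p,d=f;np.savez('pics/side7.npz',p=p,d=d)
m=arm.camera_model('side');T=np.linalg.inv(m['cam_to_world'])
# pot plate & cradle rim positions at known heights, from depth
vv,uu=np.mgrid[120:260,300:400];uv=np.c_[uu.ravel(),vv.ravel()];P=depthpts('side',uv,d)
h=cv2.cvtColor(p,cv2.COLOR_RGB2HSV)[uv[:,1],uv[:,0]]
k=(P[:,0]>.38)&(P[:,0]<.51)&(P[:,1]>.01)&(P[:,1]<.15)
y=k&(h[:,1]>120)&(h[:,0]>15)&(h[:,0]<36)&(P[:,2]>.065)&(P[:,2]<.09);print('plate',y.sum(),rect(P[y]))
q=k&(P[:,2]>.018)&(P[:,2]<.035);print('rim',q.sum(),rect(P[q]))
b=k&(P[:,2]>.035)&(P[:,2]<.065);B=P[b];
if len(B)>20:
    c=np.polyfit(B[:,0],B[:,1],1);print('body',len(B),np.degrees(np.arctan(c[0])),B[:,0].min(),B[:,0].max(),np.polyval(c,.445))
E
```

```text
time_s: 26.7
ee_pos: [0.4448, 0.0782, 0.1898]
ee_rot: [-1.533, -2.74, -0.016]
force: [-0.2, -0.1, -7.6]
gripper_width: 0.014
finger_force: 30.0
t 26.7 pos [444.8  78.2 189.8] yaw 121.53 tilt [ 0.0033  0.0097 -0.9999] F [-0.2 -0.1 -7.6] M [-0.01 -0.16 -0.02] w 14.0 | turn rad 0.009 shift before turn [-0.1  0.2  4.8] after turn [-0.1  0.2  4.8]
plate 81 (array([445.4,  77.9]), array([55.6, 77.6]), 5.8)
rim 49 (array([405.8,  70. ]), array([22.6, 97.1]), 15.3)
```

Plate measured at (445.4, 77.9), yaw 5.8°, against cradle (445.4, 79.5), yaw 3.9°. That is within the pocket's play, so I'll lower gently.

```bash
python3 -m jog '[[[-1,0,2],0.015,4],[[0,0,2],0.015,4],[[0,0,2],0,4],[[0,0,2],0,4],[[0,0,0],0,4]]'; python3 -m jog '[[[0,0,2],0,4],[[0,0,2],0,4],[[0,0,2],0,4],[[0,0,0],0,4]]'; python3 -m jog '[[[0,0,2],0,4],[[0,0,1],0,4],[[0,0,1],0,4],[[0,0,0],0,4]]';  python3 - <<'E'
from h import *
go(445,78.3,167,121)
E
```

```text
time_s: 27.25
ee_pos: [0.4455, 0.0779, 0.1817]
ee_rot: [-1.574, -2.717, -0.017]
force: [0.8, 2.3, -3.7]
gripper_width: 0.0137
finger_force: 30.0
time_s: 27.65
ee_pos: [0.4445, 0.0767, 0.1747]
ee_rot: [-1.574, -2.715, -0.012]
force: [-1.1, 0.6, -7.1]
gripper_width: 0.0138
finger_force: 30.0
time_s: 28.05
ee_pos: [0.4451, 0.0774, 0.1713]
ee_rot: [-1.574, -2.716, -0.015]
force: [-0.3, -0.6, -5.6]
gripper_width: 0.0136
finger_force: 30.0
t 28.05 pos [445.1  77.4 171.3] yaw 119.81 tilt [ 0.0026  0.0094 -1.    ] F [-0.3 -0.6 -5.6] M [-0.09 -0.02 -0.01] w 13.6 | turn rad -0.021 shift before turn [0.8 0.4 4.3] after turn [0.8 0.4 4.3]
```

```bash
python3 -m jog '[[[0,0,0.8],0,4],[[0,0,0.8],0,4],[[0,0,0.8],0,4],[[0,0,0],0,4]]'; python3 -m jog '[[[0,0,0.7],0,4],[[0,0,0.7],0,4],[[0,0,0],0,4]]'; python3 -m jog '[[[0,0,0.7],0,4],[[0,0,0.7],0,4],[[0,0,0],0,4]]'; python3 - <<'E'
from h import *
go(445,78.3,166,121)
E
```

```text
time_s: 28.45
ee_pos: [0.4452, 0.0775, 0.1691]
ee_rot: [-1.574, -2.716, -0.015]
force: [-1.5, -0.3, -6.3]
gripper_width: 0.0139
finger_force: 30.0
time_s: 28.75
ee_pos: [0.4453, 0.0776, 0.1678]
ee_rot: [-1.574, -2.716, -0.016]
force: [0.3, 0.3, -5.0]
gripper_width: 0.0133
finger_force: 30.0
time_s: 29.05
ee_pos: [0.4456, 0.0776, 0.1668]
ee_rot: [-1.575, -2.717, -0.016]
force: [-0.5, -0.0, -2.3]
gripper_width: 0.014
finger_force: 30.0
t 29.05 pos [445.6  77.6 166.8] yaw 119.81 tilt [ 0.004   0.0097 -0.9999] F [-0.5 -0.  -2.3] M [-0.05 -0.19  0.04] w 14.0 | turn rad -0.021 shift before turn [ 0.9 -0.2  0.8] after turn [ 0.9 -0.1  0.8]
```

The pot is standing: only the key's 2 N remains. I'll go to mid-play and turn back.

```bash
python3 -m jog '[[[0,0,0.6],0,4],[[0,0,0.6],0,4],[[0,0,0],-0.05,4],[[0,0,0],-0.08,4],[[0,0,0],-0.08,4],[[0,0,0],-0.08,4],[[0,0,0],0,4]]';python3 - <<'E'
from h import *
go(445,78.3,166,185)
E
python3 -m jog '[[[0,0,0],-0.08,4],[[0,0,0],-0.08,4],[[0,0,0],-0.08,4],[[0,0,0],-0.08,4],[[0,0,0],-0.08,4],[[0,0,0],-0.08,4],[[0,0,0],-0.06,4],[[0,0,0],0,4],[[0,0,0],0,4]]'; python3 - <<'E'
from h import *
go(445,78.3,166,185)
E
```

```text
time_s: 29.75
ee_pos: [0.4454, 0.0777, 0.1653]
ee_rot: [-1.164, -2.918, -0.016]
force: [0.5, 1.2, -3.3]
gripper_width: 0.0135
finger_force: 30.0
t 29.75 pos [445.4  77.7 165.3] yaw 136.51 tilt [ 0.0034  0.0098 -0.9999] F [ 0.5  1.2 -3.3] M [ 0.2  -0.25 -0.01] w 13.5 | turn rad -0.846 shift before turn [ 0.7  0.2 -0.7] after turn [ 0.3  0.6 -0.7]
time_s: 30.65
ee_pos: [0.4454, 0.0778, 0.1653]
ee_rot: [0.35, 3.12, 0.016]
force: [-0.3, 1.1, -1.2]
gripper_width: 0.0139
finger_force: 30.0
t 30.65 pos [445.4  77.8 165.3] yaw 167.19 tilt [ 0.0034  0.0099 -0.9999] F [-0.3  1.1 -1.2] M [ 0.59 -0.35  0.  ] w 13.9 | turn rad -0.311 shift before turn [ 0.5  0.4 -0.7] after turn [ 0.3  0.6 -0.7]
```

```bash
python3 -m jog '[[[0,0,0],-0.08,4],[[0,0,0],-0.08,4],[[0,0,0],-0.08,4],[[0,0,0],-0.06,4],[[0,0,0],0,4]]'; python3 - <<'E'
from h import *
go(445,78.3,166,185)
E
python3 -m jog '[[[0,0,-1],0,4],[[0,0,-1],0,4],[[0,0,-1],0,4],[[0,0,-1],0,4],[[0,0,0],0,4]]'; python3 - <<'E'
from h import *
go(445,78.3,166,185)
E
```

```text
time_s: 31.15
ee_pos: [0.4454, 0.0779, 0.1654]
ee_rot: [-0.123, 3.135, 0.016]
force: [0.6, 1.8, -1.4]
gripper_width: 0.0137
finger_force: 30.0
t 31.15 pos [445.4  77.9 165.4] yaw -175.51 tilt [ 0.0035  0.0101 -0.9999] F [ 0.6  1.8 -1.4] M [ 0.93 -0.29 -0.08] w 13.7 | turn rad -6.292 shift before turn [ 0.3  0.4 -0.6] after turn [ 0.3  0.4 -0.6]
time_s: 31.65
ee_pos: [0.4452, 0.0776, 0.1693]
ee_rot: [-0.124, 3.136, 0.015]
force: [-0.9, 2.8, -2.9]
gripper_width: 0.0137
finger_force: 30.1
t 31.65 pos [445.2  77.6 169.3] yaw -175.47 tilt [ 0.003   0.0097 -0.9999] F [-0.9  2.8 -2.9] M [ 1.09 -0.16 -0.04] w 13.7 | turn rad -6.291 shift before turn [0.1 0.7 3.3] after turn [0.1 0.7 3.3]
```

```bash
python3 -m jog '[[[0,1,-1],0,4],[[0,0,-2],0,4],[[0,0,-2],0,4],[[0,0,-2],0,4],[[0,0,0],0,4]]'; python3 -m jog '[[[0,0,-2],0,4],[[0,0,-3],0,4],[[0,0,-4],0,4],[[0,0,-5],0,4],[[0,0,-4],0,4],[[0,0,0],0,4]]'; python3 - <<'E'
from h import *
go(485,-332,310,185.7)
p,d=arm.camera('side')
vv,uu=np.mgrid[120:260,300:400];uv=np.c_[uu.ravel(),vv.ravel()];P=depthpts('side',uv,d)
h=cv2.cvtColor(p,cv2.COLOR_RGB2HSV)[uv[:,1],uv[:,0]]
k=(P[:,0]>.38)&(P[:,0]<.51)&(P[:,1]>.01)&(P[:,1]<.15)&(h[:,1]>120)&(h[:,0]>15)&(h[:,0]<36)&(P[:,2]>.04)&(P[:,2]<.12)
print('plate',k.sum(),rect(P[k]),np.percentile(P[k][:,2],[5,50,95]).round(3))
E
```

```text
time_s: 32.15
ee_pos: [0.4453, 0.0782, 0.1766]
ee_rot: [-0.124, 3.135, 0.014]
force: [-0.4, -0.6, -2.2]
gripper_width: 0.0134
finger_force: 30.0
time_s: 32.75
ee_pos: [0.4454, 0.0784, 0.195]
ee_rot: [-0.125, 3.134, 0.015]
force: [-0.3, 0.4, -1.7]
gripper_width: 0.014
finger_force: 30.0
t 32.75 pos [445.4  78.4 195. ] yaw -175.44 tilt [ 0.0042  0.0098 -0.9999] F [-0.3  0.4 -1.7] M [ 0.07 -0.2   0.01] w 14.0 | turn rad -6.303 shift before turn [  -7.4 -411.1 -118.9] after turn [   1.4 -412.3 -115. ]
plate 24 (array([428. ,  79.6]), array([21.3, 70.6]), 5.7) [0.046 0.056 0.059]
```

The plate stands at z ≈ 56 mm (seated height 55), and the key is free. Now I'll raise the key and carry it back to its block.

```bash
python3 -m jog '[[[0,0,-8],0,4],[[0,0,-16],0,4],[[0,0,-25],0,4],[[0,0,-28],0,4],[[0,0,-22],0,4],[[0,0,-12],0,4],[[0,0,-4],-0.02,4],[[0,-10,0],0,4],[[0,-20,0],0,4],[[0,-30,0],0,4],[[0,-36,0],0,4],[[0,-36,0],0,4]]'; python3 -m jog '[[[-1,-36,0],0,4],[[-1,-36,0],0,4],[[-1,-36,0],0,4],[[-1,-36,0],0,4],[[-1,-36,0],0,4],[[-1,-34,0],0,4],[[-1,-28,0],0,4],[[0,-20,0],0,4],[[0,-12,0],0,4],[[0,-5,0],0,4],[[0,0,0],0,4],[[0,0,0],0,4]]'; python3 - <<'E'
from h import *
go(484.6,-331.5,205,-174.3); print(arm.sense()['joint_positions'][6])
E
```

```text
time_s: 34.0
ee_pos: [0.4571, -0.0562, 0.3066]
ee_rot: [-0.157, 3.136, 0.015]
force: [1.4, 0.6, -3.2]
gripper_width: 0.0141
finger_force: 30.0
time_s: 35.2
ee_pos: [0.4927, -0.33, 0.3053]
ee_rot: [-0.158, 3.134, 0.016]
force: [-0.2, 0.4, -2.4]
gripper_width: 0.0137
finger_force: 30.0
t 35.2 pos [ 492.7 -330.   305.3] yaw -174.23 tilt [ 0.003   0.0102 -0.9999] F [-0.2  0.4 -2.4] M [ 0.09 -0.14  0.02] w 13.7 | turn rad 0.001 shift before turn [  8.6  -1.6 100.3] after turn [  8.2  -0.7 100.3]
2.23405273419176
```

```bash
python3 - <<'E'
from h import *
go(487,-333.3,206,-174.3)
E
python3 -m jog '[[[3,-2,5],0,4],[[3,-2,10],0,4],[[0,0,18],0,4],[[0,0,20],0,4],[[0,0,20],0,4],[[0,0,14],0,4],[[0,0,8],0,4],[[0,0,3],0,4],[[0,0,0],0,4],[[0,0,0],0,4]]'; python3 - <<'E'
from h import *
go(487,-333.3,206,-174.3)
# key bar & block by side camera
p,d=arm.camera('side');np.savez('pics/side8.npz',p=p,d=d)
vv,uu=np.mgrid[130:300,270:380];uv=np.c_[uu.ravel(),vv.ravel()];P=depthpts('side',uv,d)
k=(abs(P[:,0]-.486)<.07)&(abs(P[:,1]+.332)<.05)
a=k&(P[:,2]>.066)&(P[:,2]<.078);print('block top',a.sum(),rect(P[a]))
for lo,hi in((.081,.09),(.1,.135),(.142,.156)):
    b=k&(P[:,2]>lo)&(P[:,2]<hi);print('key',lo,b.sum(),(P[b].mean(0)*1000).round(1),rect(P[b]))
h=cv2.cvtColor(p,cv2.COLOR_RGB2HSV)[uv[:,1],uv[:,0]]
b=k&(P[:,2]>.2)&(h[:,1]>150)&((h[:,0]<7)|(h[:,0]>172));print('handle',rect(P[b]),P[b][:,0].min(),P[b][:,0].max())
E
```

```text
t 35.2 pos [ 492.7 -330.   305.3] yaw -174.23 tilt [ 0.003   0.0102 -0.9999] F [-0.2  0.4 -2.4] M [ 0.09 -0.14  0.02] w 13.7 | turn rad 0.001 shift before turn [ 6.4 -3.7 99.2] after turn [ 6.  -2.7 99.3]
time_s: 36.2
ee_pos: [0.4876, -0.335, 0.2082]
ee_rot: [-0.156, 3.133, 0.014]
force: [1.1, -0.0, -2.2]
gripper_width: 0.0137
finger_force: 30.0
t 36.2 pos [ 487.6 -335.   208.2] yaw -174.3 tilt [ 0.0042  0.009  -1.    ] F [ 1.1 -0.  -2.2] M [ 0.07 -0.11  0.05] w 13.7 | turn rad 0.0 shift before turn [0.4 1.7 2.2] after turn [0.4 1.7 2.2]
block top 335 (array([ 485.4, -328.8]), array([100.5,  69.9]), 2.7)
key 0.081 22 [ 486.8 -334.4   88.1] (array([ 484.9, -333.9]), array([33.5, 15. ]), 18.0)
key 0.1 29 [ 487.1 -336.5  117.3] (array([ 487.1, -337.1]), array([ 6. , 11.9]), 16.1)
key 0.142 31 [ 486.1 -338.9  152.8] (array([ 487. , -337.1]), array([28.8, 23.5]), 33.6)
handle (array([ 485.8, -342.5]), array([63.7, 16.9]), 3.7) 0.4534470889560105 0.5175744637967505
```

Key bar x ≈ 486 against block 485–487, so it is aligned. I'll correct y and lower with force checks.

```bash
python3 -m jog '[[[0.2,1.7,2],0,4],[[0,0,2],0,4],[[0,0,2],0,4],[[0,0,1],0,4],[[0,0,0],0,4],[[0,0,0],0,4]]'; python3 - <<'E'
from h import *
go(487,-333.3,192,-174.3)
E
python3 -m jog '[[[0,0,1],0,4],[[0,0,1],0,4],[[0,0,1],0,4],[[0,0,1],0,4],[[0,0,1],0,4],[[0,0,0],0,4]]'; python3 - <<'E'
from h import *
go(487,-333.3,192,-174.3)
E
```

```text
time_s: 36.85
ee_pos: [0.4869, -0.333, 0.2004]
ee_rot: [-0.156, 3.134, 0.015]
force: [-0.3, 0.0, -1.5]
gripper_width: 0.0138
finger_force: 30.0
t 36.85 pos [ 486.9 -333.   200.4] yaw -174.3 tilt [ 0.003   0.0096 -0.9999] F [-0.3  0.  -1.5] M [ 0.1  -0.13 -0.  ] w 13.8 | turn rad 0.0 shift before turn [-0.1 -0.4  8.4] after turn [-0.1 -0.3  8.4]
time_s: 37.45
ee_pos: [0.4869, -0.3329, 0.1952]
ee_rot: [-0.156, 3.134, 0.015]
force: [-0.5, 0.7, -2.7]
gripper_width: 0.014
finger_force: 30.0
t 37.45 pos [ 486.9 -332.9  195.2] yaw -174.29 tilt [ 0.0028  0.0097 -0.9999] F [-0.5  0.7 -2.7] M [ 0.08 -0.11  0.04] w 14.0 | turn rad 0.0 shift before turn [-0.1 -0.5  3.2] after turn [-0.1 -0.5  3.2]
```

Entering the slot without resistance.

```bash
python3 -m jog '[[[0,0,2],0,4],[[0,0,2],0,4],[[0,0,3],0,4],[[0,0,4],0,4],[[0,0,4],0,4],[[0,0,3],0,4],[[0,0,0],0,4]]'; python3 - <<'E'
from h import *
go(486.9,-333,135,-174.3)
E
python3 -m jog '[[[0,0,3],0,4],[[0,0,5],0,4],[[0,0,5],0,4],[[0,0,5],0,4],[[0,0,4],0,4],[[0,0,2],0,4],[[0,0,0],0,4]]'; python3 - <<'E'
from h import *
go(486.9,-333,135,-174.3)
E
```

```text
time_s: 38.15
ee_pos: [0.4867, -0.3326, 0.1767]
ee_rot: [-0.156, 3.135, 0.016]
force: [0.2, -0.2, -2.7]
gripper_width: 0.0137
finger_force: 30.0
t 38.15 pos [ 486.7 -332.6  176.7] yaw -174.3 tilt [ 0.0022  0.01   -0.9999] F [ 0.2 -0.2 -2.7] M [ 0.1  -0.1  -0.02] w 13.7 | turn rad 0.0 shift before turn [ 0.  -0.8 41.7] after turn [-0.1 -0.4 41.7]
time_s: 38.85
ee_pos: [0.4869, -0.3324, 0.153]
ee_rot: [-0.156, 3.135, 0.015]
force: [1.1, 0.0, -1.7]
gripper_width: 0.0137
finger_force: 30.0
t 38.85 pos [ 486.9 -332.4  153. ] yaw -174.3 tilt [ 0.0026  0.0098 -0.9999] F [ 1.1  0.  -1.7] M [ 0.08 -0.13  0.04] w 13.7 | turn rad 0.0 shift before turn [ 0.1 -0.7 18. ] after turn [ 0.1 -0.6 18. ]
```

```bash
python3 -m jog '[[[0,-0.5,4],0,4],[[0,0,5],0,4],[[0,0,5],0,4],[[0,0,3],0,4],[[0,0,1.5],0,4],[[0,0,0],0,4]]'; python3 -m jog '[[[0,0,0.8],0,4],[[0,0,0.8],0,4],[[0,0,0.7],0,4],[[0,0,0],0,4]]'; python3 - <<'E'
from h import *
go(486.9,-333,131.5,-174.3)
E
```

```text
time_s: 39.45
ee_pos: [0.4871, -0.3328, 0.1346]
ee_rot: [-0.156, 3.134, 0.015]
force: [0.1, -1.0, -1.9]
gripper_width: 0.0141
finger_force: 30.0
time_s: 39.85
ee_pos: [0.4872, -0.3328, 0.1325]
ee_rot: [-0.156, 3.134, 0.015]
force: [0.0, -0.4, -1.9]
gripper_width: 0.0136
finger_force: 30.0
t 39.85 pos [ 487.2 -332.8  132.5] yaw -174.3 tilt [ 0.003   0.0096 -0.9999] F [ 0.  -0.4 -1.9] M [ 0.08 -0.1  -0.02] w 13.6 | turn rad 0.0 shift before turn [ 0.3 -0.2  1. ] after turn [ 0.3 -0.2  1. ]
```

```bash
python3 -m jog '[[[0,0,0.5],0,4],[[0,0,0.5],0,4],[[0,0,0],0,4]]'; python3 -m jog '[[[0,0,0.4],0,4],[[0,0,0],0,4]]'
```

```text
time_s: 40.15
ee_pos: [0.4872, -0.3328, 0.1317]
ee_rot: [-0.156, 3.134, 0.015]
force: [0.7, -0.3, -0.5]
gripper_width: 0.0139
finger_force: 30.0
time_s: 40.35
ee_pos: [0.4874, -0.3329, 0.1316]
ee_rot: [-0.156, 3.134, 0.014]
force: [-1.2, 0.5, 2.9]
gripper_width: 0.0137
finger_force: 30.0
```

The collar is resting on the block. Release and retreat.

```bash
python3 -m jog '[[[0,0,0],0,18],[[0,0,0],0,24],[[0,0,0],0,32],[[0,0,0],0,40],[[0,0,0],0,40],[[0,0,0],0,40],[[0,0,-4],0,40],[[0,0,-10],0,40],[[0,0,-20],0,40],[[0,0,-30],0,40],[[0,0,-40],0,40],[[0,0,-30],0,40]]'; python3 -m jog '[[[15,15,0],0,40],[[35,25,0],0,40],[[45,20,0],0,40],[[45,20,0],0,40],[[45,20,0],0,40],[[30,10,0],0,40],[[10,0,0],0,40],[[0,0,0],0,40],[[0,0,0],0,40]]'; python3 - <<'E'
from h import *
go(486.9,-333,131.5,-174.3)
p,d=arm.camera('top');np.savez('pics/top9.npz',p=p,d=d)
vv,uu=np.mgrid[140:240,225:400];uv=np.c_[uu.ravel(),vv.ravel()];P=depthpts('top',uv,d)
H=cv2.cvtColor(p,cv2.COLOR_RGB2HSV)[uv[:,1],uv[:,0]]
for n,(x0,y0,x1,y1),lo,hi in(('handle',(355,155,392,205),.15,.19),('block',(355,155,392,205),.055,.085),('flange',(285,140,340,195),.135,.165),('plate',(225,175,275,220),.045,.065)):
    s=(uv[:,0]>=x0)&(uv[:,0]<x1)&(uv[:,1]>=y0)&(uv[:,1]<y1)&(P[:,2]>lo)&(P[:,2]<hi)
    print(n,s.sum(),rect(P[s]) if s.sum()>5 else '',P[s][:,2].mean().round(4))
# bystanders: change vs first picture
p0=np.load('pics/top0.npz')['p'];D=cv2.absdiff(p0,p).max(2)[100:330,180:600]>60
n,_,st,c=cv2.connectedComponentsWithStats(D.astype(np.uint8));print([(int(c[i][0]+180),int(c[i][1]+100),int(st[i][4])) for i in range(1,n) if st[i][4]>15])
E
```

```text
time_s: 41.55
ee_pos: [0.4869, -0.3344, 0.2686]
ee_rot: [-0.156, 3.132, 0.013]
force: [0.2, 0.5, -0.2]
gripper_width: 0.04
finger_force: 0.0
time_s: 42.45
ee_pos: [0.2529, -0.2473, 0.2658]
ee_rot: [-0.156, 3.133, 0.014]
force: [0.4, -1.1, -0.3]
gripper_width: 0.0399
finger_force: 0.0
t 42.45 pos [ 252.9 -247.3  265.8] yaw -174.29 tilt [ 0.0041  0.009  -1.    ] F [ 0.4 -1.1 -0.3] M [-0.   -0.16  0.04] w 39.9 | turn rad 0.0 shift before turn [-223.7 -109.8  134.5] after turn [-224.4 -108.6  134.3]
handle 103 (array([ 487.4, -333.2]), array([64.4, 14.2]), 7.0) 0.1654
block 419 (array([ 487.1, -332.2]), array([100.6,  56.7]), 5.0) 0.0722
flange 460 (array([ 526.4, -133. ]), array([103.7,  84.7]), 75.9) 0.1494
plate 284 (array([445.5,  77.6]), array([54.3, 70. ]), 7.8) 0.0544
[(305, 168, 103), (317, 170, 130), (248, 196, 421), (356, 239, 18), (352, 289, 3692), (387, 251, 76), (509, 268, 34), (479, 288, 241), (514, 311, 3204), (525, 278, 17), (458, 301, 25), (301, 313, 99), (250, 323, 69), (254, 327, 20), (270, 328, 16)]
```

```bash
python3 -c "
from station import arm
print(arm.sign_off())"
```

```text
the job is handed in; nothing more can be done
None
```

The pot came out on the key without forcing and now stands in the cradle. The key is back in its block, nothing else on the bench was moved by the gripper or the load, and I handed the job in at about 42 s of the 72 s allowed; joint 7 did read −2.603 rad against its −2.6 limit at one point.

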